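# String the porcelain plates and hang them to dry

### The arm

A 6-joint arm with a two-finger parallel gripper is mounted at the origin on a cart in front of the work surface, level with it; the furniture and walls round the work are solid. World frame = base frame: x ahead of the robot, y to its left, z up, the work surface at z = 0. Lengths are in m, angles in rad, forces in N, time in s.
With the tool pointing down it reaches from about 0.375 to 0.975 m from the base axis. Payload 3.8 kg.
Tool frame: the origin (TCP) lies on the centre line of the jaws, within the pads' length; the fingertips stand 22 mm ahead of it and the grasp point (between the pads) lies 3 mm ahead of it; z points along the fingers, y is the line along which they close (so a half turn about z gives the same grasp; the last joint's range is limited). The gripper opens to 85 mm and grips with 20 to 120 N. Pads are 22 mm wide; open, the fingers measure 114 mm over their backs; the gripper's body (76 mm by 85 mm) begins 54 mm behind the grasp point. The pads swing forward as they close: fully open they stand 13 mm farther back than shut.
Start: joints at [1.258, 0.264, 1.604, -0, 1.274, -0.037], TCP at [0.184, 0.649, 0.228] pointing down, gripper open.
Joint ranges: [-2.63, 2.63], [-0.94, 2.18], [0.31, 2.57], [-1.31, 4.45], [0, 2.66], [-2.55, 2.55]. Speed limits (rad/s): [2.57, 2.57, 3.14, 3.14, 3.14, 3.14].

### API

Orientations are given as a unit quaternion [w, x, y, z].
In Python, from bench import ctrl gives the robot as it stands. The module is installed in compiled form; this text tells all that it offers.
- The arm moves only by the tool move_arm, never from a script. Its argument "plan" is one flat list of numbers, 6 for each row, row after row: the shift along the tool's x, y, z as a fraction of full scale, then the turn, a rotation vector about the tool's x, y, z as a fraction of full scale. A call has 1 to 5 rows; each row shifts and turns the commanded pose from where the row before left it, along the tool's axes as they then stand; what a row does not reach is not made up. Full scale, the value 1, is 0.04 m for a shift and 8 degrees for a turn. A row lasts 1/10 s, in which the tool goes at most 50 mm and 8.59 degrees, less where a joint would pass 70% of its speed; a pose out of reach is approached as far as the arm can. A call with a number of a shift or a turn outside -1 to 1 is refused whole. A call with a gripper value outside its range is refused whole. "fingers" is the closure, from 0 (fully open) to 1 (shut), set as the call begins (left out, the last holds). The fingers move at their own pace and stop on an object; "squeeze" is the grip in N (left out, the last holds). Time passes only in rows, so rows that do not move let the fingers close. It gives the time, the measured TCP pose, the force, the opening and the grip force at its end, in the units of the state.
- ctrl.sense(): the state, without advancing time (a new reading comes with each control period).
- ctrl.get_image(name): name is "side" or "top" or "wrist"; returns a dict with "frame" (480x640x3 uint8, red, green, blue), "range_z" (480x640 float32, m along the optical axis (not along the pixel's ray), 0 where there is no reading), "intrinsics" (3x3 intrinsics, pixels), "R" (3x3) and "t" (3): a world point X has camera coordinates R X + t. Camera axes: x right, y down, z forward; pixel columns grow to the right and rows downward; lengths in m; the calibration is good to about 2 mm. A picture is of the moment at which its call begins.
- ctrl.job_done(): hands the job in; it is judged then, once.
The state is a dict: "t": time; "joint_pos": joint angles; "qvel": joint speeds; "joint_efforts": joint torques, N m; "ee_pos": TCP position; "tool_rot": TCP orientation; "contact_force": force on the tool from outside, world axes, zero at the start; "torque": the same for the moment, N m; "opening": opening from 0.0 (shut) to 1.0 (fully open); "grip_force": force on a finger pad.
Only numpy, scipy, OpenCV 4.12 (cv2) and the standard library are available. Lean on these libraries where they do the work, as an engineer would, in place of code of your own. Each camera call takes 0.05 s, during which the arm holds its last target. There are 200 camera calls.

### The job

Take the stringing rod out of the drying stand by its blue grip, thread it through the centre holes of the three white porcelain plates that lean in the sloping draining rack, and lift all three off together on the rod. Then set the loaded rod back down in the two V rests of the stand, seated as it was, so that the plates hang between the rests, and let go. The plates are clean and brittle: carry them only on the rod, keep the fingers off them, do not drop anything and leave the other things on the bench where they are.

Things in the scene. Friction and masses are not known exactly. Their poses are not given: they have to be found in the camera images.
- rod: Stringing rod, 0.12 kg, starts level in the stand's rests. Origin on its axis, mid grip; x to the tip, z up. Blue grip x -25..28 mm, 22 wide (y, flat sides, take across y), 26 high. Bare neck (10 diameter) x 28..46, lies in the near rest; stop collar (34 diameter) x 46..50; bare rod (10 diameter) to the round nose at x = 134. Far rest meets it near x = 120.
- plate_1: Lowest of the three plates, nearest the robot: perforated white porcelain disc, 84 mm diameter, 8 mm thick, 24 mm centre hole, about 0.07 kg, loose. Origin: centre of the disc and its hole; z is the disc's axis, pointing away from the robot and 30 degrees upward as it stands in the rack.
- plate_2: Middle plate, like plate_1, 20 mm farther up along the common axis.
- plate_3: Upper plate, like plate_1, 40 mm farther up along the common axis than plate_1.
- rack: Sloping wire draining rack, fixed; feet 96 x 100 mm, 150 high. Origin on the bench under its middle, z up. Rails climb 30 degrees to +x; plates stand square to them. Plate axis: direction (0.866, 0, 0.5) through (-23, 0, 140) mm, the middle plate; open at both ends. Side posts, 50 mm apart in y, end 11 mm past plate centre: a plate clears them when lifted 55 mm along (-0.5, 0, 0.866).
- stand: Steel drying stand, fixed: drip tray 110 x 110 mm, two upright bars 5 mm thick at x = -41.5 and +41.5 mm, each with an open-topped 90 degree V rest 45 mm wide. Origin on the bench under its middle, z up. The rod lies along x at y = 0, axis 135 mm high, its origin at x = -78.5 mm when central (it can shift about 6 mm before collar or grip strikes the near rest), grip towards -x.
- crucible: Bystander: porcelain crucible, 45 mm across, 36 mm high, between rack and stand. Origin at its foot.
- jar: Bystander: open glass jar, 60 mm across, 85 mm high. Origin at its foot.
- screw_lid: Bystander: white screw lid lying upside down, 82 mm across, 15 mm high. Origin at its foot.
Mind the look-alikes: they are no part of the job. What is shaped like the rod but yellow is not meant. Leave any orange look-alike of the stand alone.

How it is judged:
By the outcome, as a careful person would: the job done as asked, in the order asked, and still so for the second after the job is handed in, with the robot touching nothing.
It also fails if it takes over 58 s, if anything falls off the work surface, if the arm or the gripper's body presses on something with over 40 N, if the wrist force passes 120 N, or if a joint passes its speed limit or range.

## Working session

There is one attempt and no reset: what is moved stays moved. The work goes in short steps, Python scripts to look and compute and a tool call to move; the robot and the scene stay as the last step left them, time stands still between calls to the robot, and variables do not carry over. Pictures are saved under pics/ and viewed, at most 10 in all, crops included, and the job is handed in when it is done.

Besides the shell and the picture viewer there is one more tool, called after "Emit:" by a JSON object that holds its "fn" and its "kwargs", one argument or row to a line. move_arm: Moves the arm, as the interface text tells. Shift numbers are shares of 0.04 m and turn numbers shares of 8 degrees, none past 1 either way. Its arguments: {"type":"object","properties":{"plan":{"type":"array"},"fingers":{"type":"number"},"squeeze":{"type":"number"}},"required":["plan"]}

```bash
mkdir -p pics; cat > h.py <<'E'
import numpy as np,cv2
from bench import ctrl
def cap(n):
    d=ctrl.get_image(n); np.savez(f'{n}.npz',**{k:np.asarray(v) for k,v in d.items()}); return d
def world(d):
    K,R,t,z=d['intrinsics'],d['R'],d['t'],d['range_z']
    v,u=np.mgrid[:z.shape[0],:z.shape[1]]
    c=np.stack([(u-K[0,2])/K[0,0]*z,(v-K[1,2])/K[1,1]*z,z],-1)
    w=(c-t)@R; w[z==0]=np.nan; return w
E
python3 - <<'E'
from h import *
ims=[]
for n in ['side','top']:
    d=cap(n); cv2.imwrite(f'pics/{n}0.png',d['frame'][...,::-1]); print(n,d['R'].round(3).tolist(),d['t'],d['intrinsics'][0])
print(ctrl.sense())
E
```

```text
side [[0.995, -0.097, 0.012], [-0.046, -0.573, -0.818], [0.086, 0.814, -0.575]] [-0.58363493  0.23057119  1.05748793] [437.61329657   0.         324.65923827]
top [[0.007, -1.0, 0.018], [-0.989, -0.01, -0.145], [0.145, -0.017, -0.989]] [0.16952402 0.63279203 1.46363181] [578.40364052   0.         325.27325415]
{'t': 0.1, 'joint_pos': array([ 1.25809697e+00,  2.64676225e-01,  1.60528067e+00, -1.36995206e-05,
        1.27372804e+00, -3.69316123e-02]), 'qvel': array([-0.00182559, -0.00147199, -0.00463129,  0.00129351, -0.00086085,
       -0.00010095]), 'joint_efforts': array([-2.54942597e-05, -5.16705894e+01, -3.68590450e+01, -1.29437090e-04,
        6.27622809e-03,  3.77971190e-06]), 'ee_pos': array([0.18360477, 0.64882399, 0.22676428]), 'tool_rot': array([-1.75503473e-04,  1.37445311e-01,  9.90508805e-01, -1.03133370e-03]), 'contact_force': array([-0.3444967 , -0.05261531,  0.76700753]), 'torque': array([-0.01089192,  0.06762197,  0.04247559]), 'grip_force': 0.0, 'opening': 1.00297362933219}
```

View pics/side0.png

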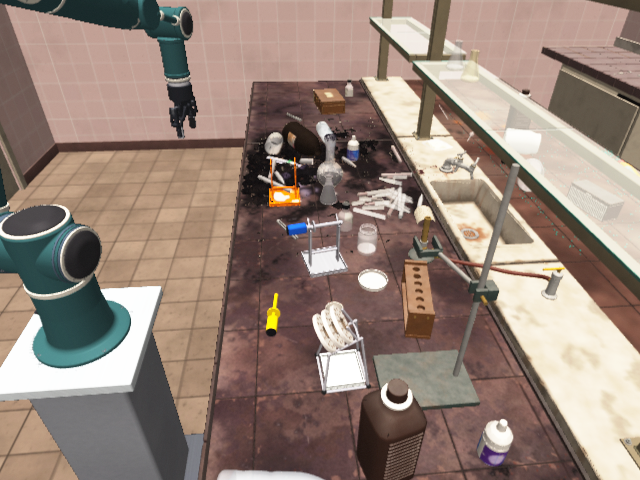

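View pics/top0.png

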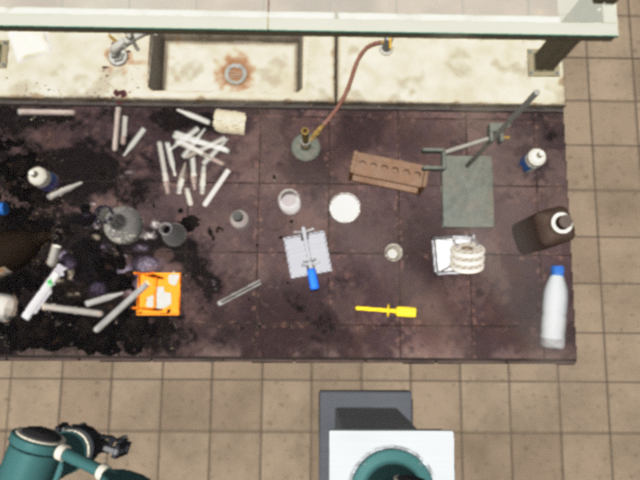

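The side view shows the blue-gripped rod in the grey stand at (297,229), and the top view has it at (312,278). The candidates are:
- **Rods:** blue at top (312,278) against yellow at top (385,311). Blue is the one meant.
- **Stands:** steel-grey at top (307,255) against orange at top (158,293). Grey is the one meant.
- **Rack:** the plates are at top (468,258) and side (338,330).

I'll confirm with one enlarged crop and measure.

```bash
python3 - <<'E'
from h import *
T=dict(np.load('top.npz'));S=dict(np.load('side.npz'))
f=lambda im,x,y,w,h:cv2.resize(im[y:y+h,x:x+w],(400,300),interpolation=cv2.INTER_CUBIC)
a=np.vstack([np.hstack([f(T['frame'],265,215,100,75),f(T['frame'],415,215,100,75)]),np.hstack([f(S['frame'],260,200,112,84),f(S['frame'],280,290,136,102)])])
cv2.imwrite('pics/crop.png',a[...,::-1])
for n,d in (('top',T),('side',S)):
    w=world(d);hsv=cv2.cvtColor(d['frame'],cv2.COLOR_RGB2HSV)
    m=(abs(hsv[...,0].astype(int)-107)<12)&(hsv[...,1]>150)&(hsv[...,2]>90)
    nl,lab,st,ce=cv2.connectedComponentsWithStats(m.astype(np.uint8))
    for i in range(1,nl):
        if st[i,4]<40: continue
        p=w[lab==i]; print(n,'blue',ce[i],st[i,4],np.nanmedian(p,0).round(4),np.nanmin(p,0).round(3),np.nanmax(p,0).round(3))
    # points high near stand (rod) and rack
    blue=None
    for nm,(x,y) in {'stand':(307,255),'rack':(460,257)}.items():
        c=world(T)[y-25:y+40,x-30:x+35].reshape(-1,3); c=c[np.isfinite(c[:,0])]
        lo,hi=c[:,:2].min(0),c[:,:2].max(0)
        p=w.reshape(-1,3); col=hsv.reshape(-1,3)
        s=np.isfinite(p[:,0])&(p[:,:2]>lo).all(1)&(p[:,:2]<hi).all(1)
        h=p[s]; hh=h[h[:,2]>.012]
        print(n,nm,lo.round(3),hi.round(3),len(hh),'z>.012 range',hh.min(0).round(3),hh.max(0).round(3))
        if nm=='stand':
            k=hh[(hh[:,2]>.12)]; 
            cc=k.mean(0);u,s_,v=np.linalg.svd(k-cc); print(' rod pts',len(k),cc.round(4),v[0].round(3),k.min(0).round(3),k.max(0).round(3))
        tray=h[(h[:,2]>.001)&(h[:,2]<.012)]
        if len(tray)>10:
            r=cv2.minAreaRect((tray[:,:2]*1000).astype(np.float32)); print(' tray rect',r,tray[:,2].mean())
E
```

```text
top blue [  1.72222222 208.66666667] 54 [0.7097 1.0192 0.0438] [0.699 1.011 0.015] [0.736 1.041 0.051]
top blue [557.30952381 269.36904762] 84 [ 0.5672 -0.4317  0.0432] [ 0.554 -0.447  0.03 ] [ 0.576 -0.419  0.053]
top blue [312.58426966 279.41573034] 178 [0.526  0.206  0.1478] [0.503 0.193 0.001] [0.551 0.22  0.156]
top stand [0.498 0.131] [0.673 0.305] 664 z>.012 range [0.499 0.159 0.012] [0.667 0.284 0.156]
 rod pts 481 [0.5699 0.2149 0.1435] [-0.979 -0.198  0.058] [0.499 0.189 0.121] [0.657 0.253 0.156]
 tray rect ((585.7575073242188, 218.25421142578125), (174.42457580566406, 172.65660095214844), 0.20128795504570007) 0.004326547644893306
top rack [ 0.497 -0.283] [ 0.672 -0.104] 1244 z>.012 range [ 0.545 -0.21   0.012] [ 0.662 -0.108  0.19 ]
 tray rect ((584.37841796875, -193.5440673828125), (175.28353881835938, 178.08543395996094), 0.05148432403802872) 0.00425197480055192
side blue [296.8655914  228.32795699] 186 [0.5288 0.1986 0.1418] [ 0.502  0.19  -0.002] [0.554 0.444 0.149]
side stand [0.498 0.131] [0.673 0.305] 794 z>.012 range [0.499 0.153 0.012] [0.666 0.286 0.151]
 rod pts 422 [0.5631 0.2086 0.1379] [-0.971 -0.237  0.02 ] [0.499 0.186 0.12 ] [0.656 0.251 0.151]
 tray rect ((585.7547607421875, 218.66000366210938), (174.4261016845703, 169.53933715820312), 0.828900158405304) 0.0039030695544712483
side rack [ 0.497 -0.283] [ 0.672 -0.104] 1919 z>.012 range [ 0.543 -0.221  0.012] [ 0.658 -0.119  0.188]
 tray rect ((584.7330322265625, -193.80465698242188), (174.48402404785156, 177.4559326171875), 0.03199639916419983) 0.004138618194798909
```

View pics/crop.png

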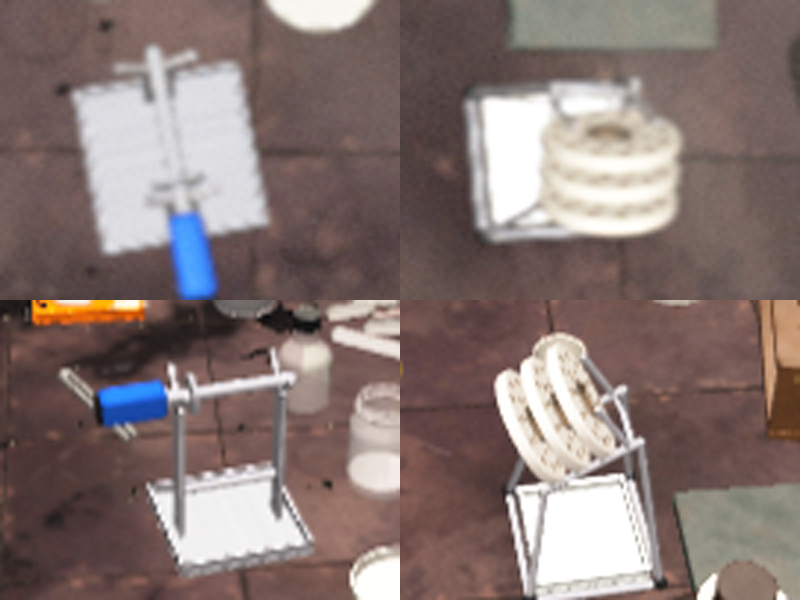

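The crop confirms the blue-grip rod in the steel stand, yawed about 12°, and three plates in the rack. Next I'll move to a wrist view above the stand.

Emit:
{"fn": "move_arm", "kwargs": {
  "plan": [-0.89,-0.72,-0.26,0,0,0,-0.89,-0.72,-0.26,0,0,0,-0.89,-0.72,-0.26,0,0,0,-0.89,-0.72,-0.26,0,0,0],
  "fingers": 0
}}

```text
t: 0.5
ee_pos: [0.2899, 0.4982, 0.2692]
tool_rot: [-0.0, 0.137, 0.991, -0.001]
contact_force: [0.4, 0.1, 1.1]
opening: 0.998
grip_force: 0.0
```

Emit:
{"fn": "move_arm", "kwargs": {
  "plan": [-0.89,-0.72,-0.26,0,0,0,-0.89,-0.72,-0.26,0,0,0,-0.89,-0.72,-0.26,0,0,0,-0.89,-0.72,-0.26,0,0,0]
}}

```text
t: 0.9
ee_pos: [0.3956, 0.3484, 0.3112]
tool_rot: [-0.0, 0.137, 0.991, -0.0]
contact_force: [-0.1, -0.4, -1.3]
opening: 1.001
grip_force: 0.0
```

Emit:
{"fn": "move_arm", "kwargs": {
  "plan": [-0.89,-0.72,-0.26,0,0,0,-0.89,-0.72,-0.26,0,0,0,-0.89,-0.72,-0.26,0,0,0,-0.89,-0.72,-0.26,0,0,0]
}}

```text
t: 1.3
ee_pos: [0.5012, 0.1988, 0.3528]
tool_rot: [-0.0, 0.137, 0.991, -0.0]
contact_force: [1.2, -0.3, 0.5]
opening: 1.002
grip_force: 0.0
```

Emit:
{"fn": "move_arm", "kwargs": {
  "plan": [0,0,0,0,0,-0.89,0,0,0,0,0,-0.89,0,0,0,0,0,-0.89,0,0,0,0,0,-0.89,0,0,0,0,0,0]
}}

```text
t: 1.8
ee_pos: [0.5005, 0.2004, 0.3522]
tool_rot: [-0.001, -0.11, 0.994, -0.0]
contact_force: [-0.3, 0.3, 0.1]
opening: 1.003
grip_force: 0.0
```

```bash
python3 - <<'E'
from h import *
d=cap('wrist'); cv2.imwrite('pics/w1.png',d['frame'][...,::-1]); s=ctrl.sense(); print(s['ee_pos'],s['tool_rot'],s['joint_pos']); print(d['R'].round(3),-d['R'].T@d['t'],d['intrinsics'])
E
```

```text
[0.50054778 0.20046748 0.35228163] [-4.37383245e-04 -1.09055711e-01  9.94035538e-01 -1.03025799e-04] [ 3.34741429e-01 -4.70481520e-02  1.72145517e+00 -5.29891765e-06
  1.46808433e+00 -1.45460046e+00]
[[-0.218  0.976 -0.   ]
 [ 0.938  0.21   0.277]
 [ 0.27   0.06  -0.961]] [0.43212374 0.18579709 0.49839587] [[401.77979744   0.         308.03347227]
 [  0.         401.77979744 239.55084823]
 [  0.           0.           1.        ]]
```

View pics/w1.png

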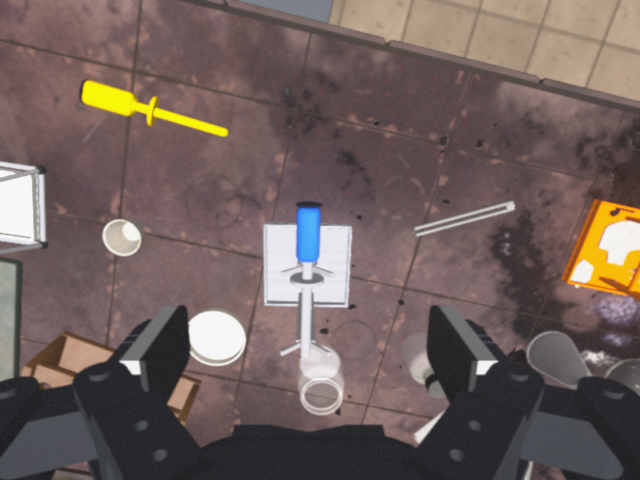

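The wrist view shows the blue grip at (308,235), the rod running to its tip near (304,352), the stand tray centred at (307,265), and the yellow look-alike well away at (155,108). Next I'll fit the rod axis.

```bash
python3 - <<'E'
from h import *
d=dict(np.load('wrist.npz')); w=world(d); hsv=cv2.cvtColor(d['frame'],cv2.COLOR_RGB2HSV)
m=(abs(hsv[...,0].astype(int)-107)<12)&(hsv[...,1]>150)&(hsv[...,2]>90); m[:, :280]=0;m[:,340:]=0
p=w[m]; top=p[p[:,2]>np.nanpercentile(p[:,2],40)-.003]
print('grip z pct',np.nanpercentile(p[:,2],[5,25,50,75,95]).round(4))
u,v,r=(cv2.minAreaRect((top[:,:2]*1000).astype(np.float32))); print('grip rect',u,v,r,len(top))
# rod: z>.128 , between rests
box=np.zeros(m.shape,bool); box[195:365,290:325]=1
q=w[box&~m]; q=q[(q[:,2]>.132)&(q[:,2]<.148)]
l=cv2.fitLine((q[:,:2]*1000).astype(np.float32),cv2.DIST_HUBER,0,.01,.01).ravel(); print('rod line',l,np.degrees(np.arctan2(l[1],l[0])),np.median(q[:,2]))
D=l[:2]*np.sign(l[0]); s=(q[:,:2]*1000)@D; print('s range rod',np.percentile(s,[0,1,99,100]), 'grip s',np.percentile((p[:,:2]*1000)@D,[1,50,99]),'grip lat',np.percentile((top[:,:2]*1000)@[-D[1],D[0]],[1,50,99]),'rod lat',np.median((q[:,:2]*1000)@[-D[1],D[0]]))
# tray
t=w[215:312,255:360].reshape(-1,3); t=t[(t[:,2]>.004)&(t[:,2]<.025)]
print('tray z',np.percentile(t[:,2],[5,50,95])); print(cv2.minAreaRect((t[:,:2]*1000).astype(np.float32)))
# bench check
print('bench z',np.nanmedian(w[380:420,250:290,2]),np.nanmedian(w[130:180,380:420,2]))
# triangulate grip centroid: wrist vs top vs side rays
A=np.zeros((3,3));b=np.zeros(3)
for n in ['wrist','top','side']:
    e=dict(np.load(n+'.npz')); h=cv2.cvtColor(e['frame'],cv2.COLOR_RGB2HSV); W=world(e)
    mm=(abs(h[...,0].astype(int)-107)<12)&(h[...,1]>150)&(h[...,2]>90)&(np.linalg.norm(W[...,:2]-[.526,.206],axis=-1)<.06)
    v,u=np.nonzero(mm); c=np.array([(u.min()+u.max())/2,(v.min()+v.max())/2,1]); r=e['R'].T@np.linalg.inv(e['intrinsics'])@c; r/=np.linalg.norm(r); P=np.eye(3)-np.outer(r,r); o=-e['R'].T@e['t']; A+=P;b+=P@o
print('triang grip',np.linalg.solve(A,b))
E
```

```text
grip z pct [0.145  0.1468 0.1476 0.1483 0.1492]
grip rect (526.8172607421875, 206.49278259277344) (50.264774322509766, 20.5905818939209) 10.115918159484863 1111
rod line [9.8317206e-01 1.8268193e-01 5.9437012e+02 2.2088060e+02] 10.526013 0.13982186403342584
s range rod [528.22911994 528.54241736 684.13434901 687.2657068 ] grip s [nan nan nan] grip lat [ 97.51439724 107.04571048 116.60995742] rod lat 108.56575565954356
tray z [0.00408661 0.00538849 0.01517797]
((606.3739013671875, 227.25814819335938), (117.52056884765625, 118.73551940917969), 11.222125053405762)
bench z 0.0005892515027882909 0.00012274142687764637
triang grip [0.52814939 0.20667439 0.13611201]
```

Emit:
{"fn": "move_arm", "kwargs": {
  "plan": [-0.65,0.02,0,0,0,0.19,0,0,1,0,0,0,0,0,1,0,0,0,0,0,1,0,0,0,0,0,0,0,0,0]
}}

```text
t: 2.35
ee_pos: [0.5213, 0.2056, 0.2255]
tool_rot: [-0.007, -0.096, 0.995, -0.002]
contact_force: [-0.3, -0.5, -0.2]
opening: 0.998
grip_force: 0.0
```

Emit:
{"fn": "move_arm", "kwargs": {
  "plan": [0,0,0.8,0,0,0,0,0,0.8,0,0,0,0,0,0.75,0,0,0,0,0,0,0,0,0]
}}

```text
t: 2.75
ee_pos: [0.5236, 0.2064, 0.1362]
tool_rot: [-0.003, -0.097, 0.995, -0.001]
contact_force: [0.3, 0.1, -0.6]
opening: 0.997
grip_force: 0.0
```

```bash
python3 - <<'E'
from h import *
d=cap('wrist'); cv2.imwrite('pics/w2.png',d['frame'][...,::-1]); s=ctrl.sense(); print(s['ee_pos'],s['tool_rot'],s['contact_force'])
E
```

```text
[0.52522664 0.20694406 0.1386517 ] [-1.32366554e-03 -9.66887062e-02  9.95313738e-01 -3.23019752e-04] [0.31304857 0.58562241 0.55101836]
```

View pics/w2.png

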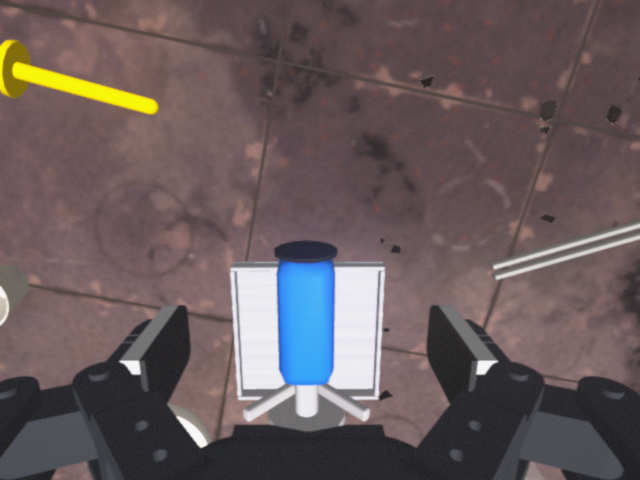

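The grip at (306,320) sits centred between the fingers at (165,360) and (455,360), upright in the image. I'll close on it.

Emit:
{"fn": "move_arm", "kwargs": {
  "plan": [0,0,0,0,0,0,0,0,0,0,0,0,0,0,0,0,0,0,0,0,0,0,0,0,0,0,0,0,0,0],
  "fingers": 1,
  "squeeze": 60
}}

```text
t: 3.3
ee_pos: [0.5266, 0.207, 0.1398]
tool_rot: [0.001, -0.097, 0.995, -0.0]
contact_force: [-0.5, -0.9, 2.7]
opening: 0.229
grip_force: 58.6
```

Emit:
{"fn": "move_arm", "kwargs": {
  "plan": [0,0,0,0,0,0,0,0,0,0,0,0,0,0,0,0,0,0]
}}

```text
t: 3.6
ee_pos: [0.5264, 0.207, 0.1394]
tool_rot: [0.001, -0.097, 0.995, -0.0]
contact_force: [-0.0, -1.4, 3.6]
opening: 0.226
grip_force: 58.7
```

```bash
python3 - <<'E'
from h import *
s=ctrl.sense(); print(s['ee_pos'],s['tool_rot'],s['contact_force'],s['grip_force'],s['opening'])
# rack: use top & side clouds for plates
for n in ['top','side']:
    d=dict(np.load(n+'.npz')); w=world(d).reshape(-1,3)
    k=w[np.isfinite(w[:,0])&(abs(w[:,0]-.585)<.09)&(abs(w[:,1]+.17)<.08)&(w[:,2]>.1)]
    print(n,len(k),k.min(0).round(3),k.max(0).round(3))
    f=w[np.isfinite(w[:,0])&(abs(w[:,0]-.6)<.09)&(abs(w[:,1]+.16)<.08)&(w[:,2]>.006)&(w[:,2]<.1)]
    print(' frame',cv2.minAreaRect((f[:,:2]*1000).astype(np.float32)),len(f))
E
```

```text
[0.52643782 0.20703082 0.13936404] [ 5.44364300e-04 -9.71728072e-02  9.95267375e-01 -3.73916775e-05] [-0.01317745 -1.38196192  3.58875895] 58.74369755387306 0.2257538898788155
top 1086 [ 0.545 -0.209  0.103] [ 0.644 -0.125  0.19 ]
 frame ((600.9462890625, -159.2208251953125), (159.26161193847656, 179.39332580566406), 89.48224639892578) 619
side 1494 [ 0.543 -0.213  0.1  ] [ 0.647 -0.126  0.188]
 frame ((621.4920654296875, -172.42994689941406), (136.9408416748047, 115.11714172363281), 0.9822766184806824) 917
```

Emit:
{"fn": "move_arm", "kwargs": {
  "plan": [0,0,-0.3,0,0,0,0,0,-0.7,0,0,0,0,0,-1,0,0,0,0,0,-1,0,0,0,0,0,-1,0,0,0]
}}

```text
t: 4.1
ee_pos: [0.5249, 0.2072, 0.2998]
tool_rot: [-0.001, -0.097, 0.995, 0.0]
contact_force: [0.2, 0.8, -1.0]
opening: 0.228
grip_force: 58.8
```

Emit:
{"fn": "move_arm", "kwargs": {
  "plan": [0.42,-0.9,-0.06,0,0,0,0.42,-0.9,-0.06,0,0,0,0.42,-0.9,-0.06,0,0,0,0.42,-0.9,-0.06,0,0,0]
}}

```text
t: 4.5
ee_pos: [0.4867, 0.052, 0.3083]
tool_rot: [-0.001, -0.098, 0.995, 0.0]
contact_force: [0.8, -0.3, -1.0]
opening: 0.227
grip_force: 58.9
```

Emit:
{"fn": "move_arm", "kwargs": {
  "plan": [0.42,-0.9,-0.06,0,0,0,0.42,-0.9,-0.06,0,0,0,0.42,-0.9,-0.06,0,0,0,0.42,-0.9,-0.06,0,0,0]
}}

```text
t: 4.9
ee_pos: [0.4487, -0.1024, 0.318]
tool_rot: [-0.0, -0.097, 0.995, 0.0]
contact_force: [0.7, -0.1, -0.6]
opening: 0.228
grip_force: 58.9
```

Emit:
{"fn": "move_arm", "kwargs": {
  "plan": [0,0,0,0,0,0.7,0,0,0,0,0,0.7,0,0,0,0,0,0,0,0,0,0,0,0]
}}

```text
t: 5.3
ee_pos: [0.4495, -0.1012, 0.3178]
tool_rot: [-0.0, -0.001, 1.0, 0.0]
contact_force: [0.3, 0.4, -1.6]
opening: 0.226
grip_force: 59.0
```

```bash
python3 - <<'E'
from h import *
d=cap('wrist'); cv2.imwrite('pics/w3.png',d['frame'][...,::-1]); s=ctrl.sense(); print(s['ee_pos'],s['tool_rot'],s['joint_pos'],s['contact_force'])
E
```

```text
[ 0.4495876  -0.10107471  0.3177775 ] [-3.45235199e-04 -8.53707630e-04  9.99999553e-01  2.12793056e-04] [-2.75370181e-01 -1.95251411e-01  1.91479331e+00  2.23587868e-04
  1.42283112e+00 -1.84790697e+00] [-0.6334735  -0.27195328 -0.84475592]
```

View pics/w3.png

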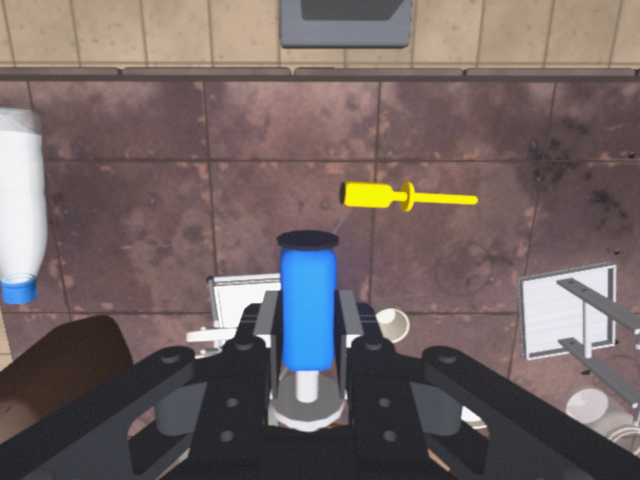

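The gripper hides the rack in this view, with only its foot visible at (245,300). I'll fit the three discs to the saved top and side depth clouds instead.

```bash
cat > fit.py <<'E'
from h import *
from scipy.optimize import least_squares
def sdf(p,q):
    yaw,pit=q[3],q[4]
    a=np.array([np.cos(pit)*np.cos(yaw),np.cos(pit)*np.sin(yaw),np.sin(pit)])
    r=p-q[:3]; s=r@a; rho=np.linalg.norm(r-np.outer(s,a),axis=1)
    ds=[]
    for c in (-.02,0,.02):
        dx=abs(s-c)-.004; dr=abs(rho-.027)-.015
        ds.append(np.hypot(np.maximum(dx,0),np.maximum(dr,0))+np.minimum(np.maximum(dx,dr),0))
    return np.min(ds,axis=0)
def get(d,c,R=.065):
    w=world(d).reshape(-1,3); col=d['frame'].reshape(-1,3).astype(int)
    return w[np.isfinite(w[:,0])&(np.linalg.norm(w-c,axis=1)<R)&(w[:,2]>.09)&(col.min(1)>100)]
if __name__=='__main__':
    c0=np.array([.59,-.166,.14])
    P={n:get(dict(np.load(n+'.npz')),c0,.07) for n in ('top','side')}
    for nm,p in [('top',P['top']),('side',P['side']),('both',np.vstack(list(P.values())))]:
        best=None
        for dx in (-.02,-.01,0,.01):
            for yaw in (-.2,0,.2):
                f=least_squares(lambda q:sdf(p,q),[*(c0+[dx,0,0]),yaw,np.radians(30)],loss='soft_l1',f_scale=.002,x_scale=[.01,.01,.01,.1,.1])
                if best is None or f.cost<best.cost: best=f
        q=best.x; print(nm,len(p),q[:3].round(4),np.degrees(q[3:]).round(2),'med|r|mm',np.median(abs(sdf(p,q)))*1e3,best.cost)
E
python3 fit.py
python3 - <<'E'
from h import *
d=dict(np.load('wrist.npz')); w=world(d)
# rack foot visible corner
t=w[265:345,195:285].reshape(-1,3); 
for v in (280,300,320):
    print([w[v,u].round(3).tolist() for u in (205,212,216,222,240)])
E
```

```text
top 1083 [ 0.5912 -0.167   0.1443] [ 4.76 32.05] med|r|mm 1.5753922408956074 0.002597972771779075
side 1447 [ 0.5914 -0.1699  0.142 ] [ 1.46 32.29] med|r|mm 1.4770820631486368 0.0038151712641372047
both 2530 [ 0.5911 -0.1687  0.1429] [ 2.45 32.17] med|r|mm 1.5143343928696549 0.006888141740870046
[[0.565, -0.227, 0.002], [0.561, -0.216, 0.012], [0.562, -0.212, 0.008], [0.563, -0.205, 0.006], [0.566, -0.185, -0.001]]
[[0.592, -0.229, 0.001], [0.567, -0.206, 0.056], [0.568, -0.202, 0.054], [0.591, -0.208, 0.003], [0.59, -0.185, 0.004]]
[[0.619, -0.231, 0.002], [0.62, -0.222, 0.001], [0.571, -0.194, 0.094], [0.613, -0.207, 0.013], [0.443, -0.123, 0.341]]
```

Emit:
{"fn": "move_arm", "kwargs": {
  "plan": [0,-1,0,0,0,0,0,-1,0,0,0,0,0,-1,0,0,0,0,0,-1,0,0,0,0,0,-0.8,0,0,0,0]
}}

```text
t: 5.85
ee_pos: [0.4497, -0.295, 0.3178]
tool_rot: [-0.0, -0.001, 1.0, -0.0]
contact_force: [0.0, 0.4, -0.6]
opening: 0.226
grip_force: 59.1
```

Emit:
{"fn": "move_arm", "kwargs": {
  "plan": [0,0,0,0,0,0,0,0,0,0,0,0]
}}

```text
t: 6.05
ee_pos: [0.4496, -0.2934, 0.3175]
tool_rot: [-0.0, 0.0, 1.0, 0.001]
contact_force: [-0.3, 0.7, -1.0]
opening: 0.225
grip_force: 59.1
```

```bash
python3 - <<'E'
from h import *
import fit
from scipy.optimize import least_squares
d=cap('wrist'); cv2.imwrite('pics/w4.png',d['frame'][...,::-1]); s=ctrl.sense(); print(s['ee_pos'],s['tool_rot'])
np.savez('w4.npz',**{k:d[k] for k in d})
c0=np.array([.591,-.168,.142])
W=fit.get(d,c0,.07); T=fit.get(dict(np.load('top.npz')),c0,.07); S=fit.get(dict(np.load('side.npz')),c0,.07)
for nm,p in (('w',W),('all',np.vstack([W,T,S]))):
    f=least_squares(lambda q:fit.sdf(p,q),[*c0,.05,.53],loss='soft_l1',f_scale=.0015,x_scale=[.01,.01,.01,.1,.1]); q=f.x
    print(nm,len(p),q[:3].round(4),np.degrees(q[3:]).round(2),np.median(abs(f.fun))*1e3 if nm=='' else np.median(abs(fit.sdf(p,q)))*1e3)
E
```

```text
[ 0.44972542 -0.2927249   0.31761246] [-3.21922032e-04 -1.38852823e-04  9.99999746e-01  6.20125068e-04]
w 1973 [ 0.5815 -0.1674  0.1363] [ 5.59 22.43] 0.8629045773364507
all 4504 [ 0.584  -0.1683  0.1396] [ 3.74 29.36] 0.7764248741897878
```

View pics/w4.png

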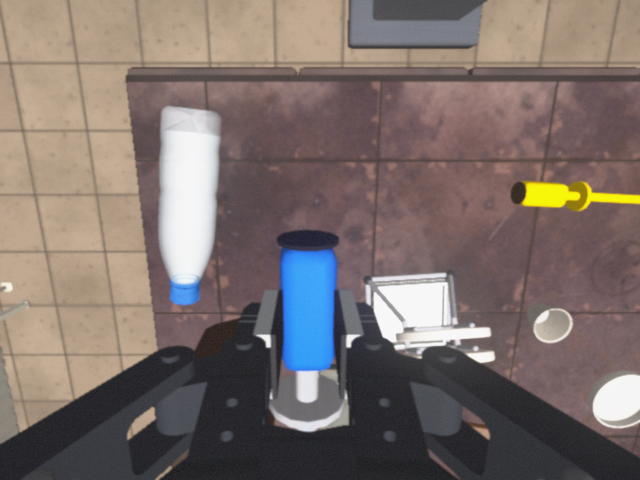

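The plates' edges appear at (440,335) and (445,356), and the rack foot's front edge runs from (367,280) to (452,273). I'll refine with the known pitch and height fixed, and cross-check against the foot.

```bash
python3 - <<'E'
from h import *
import fit
from scipy.optimize import least_squares
d=dict(np.load('w4.npz')); c0=np.array([.586,-.168,.14])
C={n:fit.get(x,c0,.075) for n,x in (('w',d),('t',dict(np.load('top.npz'))),('s',dict(np.load('side.npz'))))}
def run(p,free):
    best=None
    for dx in (-.01,-.005,0,.005,.01):
        x0=np.array([*(c0+[dx,0,0]),.06,np.radians(30)])
        full=lambda y:np.r_[y[:2],y[2] if free else .14,y[3 if free else 2],np.radians(30)]
        y0=x0[:4] if free else x0[[0,1,3]]
        f=least_squares(lambda y:fit.sdf(p,full(y)),y0,loss='cauchy',f_scale=.0012,x_scale=[.01,.01,.01,.1] if free else [.01,.01,.1])
        if best is None or f.cost<best.cost: best=f
    q=full(best.x); return q,best.cost,np.mean(abs(fit.sdf(p,q))<.0025)
for nm in ('w','t','s','wts','wt','ws'):
    for fr in (0,1):
        q,c,i=run(np.vstack([C[k] for k in nm]),fr); print(nm,fr,(q[:3]*1e3).round(1),np.degrees(q[3]).round(2),'inl',i.round(2))
# foot bars in each view
for n in ('w4','top','side'):
    x=dict(np.load(n+'.npz')); w=world(x).reshape(-1,3); col=x['frame'].reshape(-1,3).astype(int)
    f=w[np.isfinite(w[:,0])&(abs(w[:,0]-.607)<.07)&(abs(w[:,1]+.167)<.07)&(w[:,2]>-.004)&(w[:,2]<.014)&(col.min(1)>120)]
    print(n,len(f),cv2.minAreaRect((f[:,:2]*1000).astype(np.float32)),f.min(0),f.max(0))
K,R,t=d['intrinsics'],d['R'],d['t']
for uv in ((367,280),(452,273)):
    r=R.T@np.linalg.inv(K)@[*uv,1]; o=-R.T@t; print(o+r*(.006-o[2])/r[2])
E
```

```text
w 0 [ 583.4 -168.1  140. ] 4.05 inl 0.8
w 1 [ 583.  -168.1  139.5] 4.12 inl 0.83
t 0 [ 584.8 -168.5  140. ] 3.96 inl 0.8
t 1 [ 584.3 -168.6  141. ] 3.93 inl 0.81
s 0 [ 583.6 -168.6  140. ] 3.7 inl 0.82
s 1 [ 584.3 -168.8  138.8] 3.74 inl 0.82
wts 0 [ 583.8 -168.3  140. ] 3.6 inl 0.8
wts 1 [ 583.8 -168.3  139.9] 3.63 inl 0.8
wt 0 [ 583.9 -168.1  140. ] 3.82 inl 0.79
wt 1 [ 584.  -168.1  140.1] 3.81 inl 0.79
ws 0 [ 583.5 -168.3  140. ] 3.8 inl 0.8
ws 1 [ 583.5 -168.2  139.6] 3.92 inl 0.81
w4 3878 ((607.3676147460938, -160.93548583984375), (119.05178833007812, 109.62371826171875), 13.627825736999512) [ 0.55327746 -0.22553428 -0.00220172] [ 0.6663786  -0.10053102  0.01398329]
top 676 ((609.046142578125, -174.21719360351562), (105.94940185546875, 124.12722778320312), 2.7344110012054443) [ 0.55494116 -0.2357445  -0.00397672] [ 0.66460363 -0.1108101   0.01392943]
side 1571 ((608.0344848632812, -161.37547302246094), (104.15992736816406, 120.12140655517578), 3.985954523086548) [ 0.55381999 -0.22322558 -0.00397963] [ 0.65908027 -0.10150136  0.0139909 ]
[ 0.56312521 -0.22043449  0.006     ]
[ 0.55424326 -0.11746064  0.006     ]
```

```bash
cat > ik.py <<'E'
import numpy as np
from scipy.spatial.transform import Rotation as Ro
from scipy.optimize import least_squares
L1,L2,D=.51,.566,.0985
def fk(q,h):
    R=Ro.from_euler('z',q[0])*Ro.from_euler('y',q[1]); e=np.array([0,0,h])+R.apply([0,0,L1])
    R=R*Ro.from_euler('y',q[2]); w=e+R.apply([0,0,L2])
    R=R*Ro.from_euler('z',q[3])*Ro.from_euler('y',q[4])*Ro.from_euler('z',q[5]+np.pi/2)
    return w+R.apply([0,0,h+D]),R
lo=np.array([-2.63,-.94,.31,-1.31,0,-2.55]);hi=np.array([2.63,2.18,2.57,4.45,2.66,2.55])
def ik(p,R,h,q0):
    def f(q):
        a,b=fk(q,h); return np.r_[(a-p)*5,(b.inv()*R).as_rotvec()]
    s=least_squares(f,q0); return s.x,np.abs(s.fun).max()
M=np.array([.5838,-.1683,.140]);psi=np.radians(3.85)
def rot(psi,pit): # tool for rod yaw/pitch
    a=np.array([np.cos(pit)*np.cos(psi),np.cos(pit)*np.sin(psi),np.sin(pit)]); y=np.array([-np.sin(psi),np.cos(psi),0]); x=-a
    return Ro.from_matrix(np.c_[x,y,np.cross(x,y)]),a
E
python3 - <<'E'
from ik import *
from bench import ctrl
s=ctrl.sense(); q0=s['joint_pos']; print(q0.round(3))
for h in (.1,.15,.2):
    print(h,fk(q0,h)[0]-s['ee_pos'])
    q=q0
    for off,pit,up in ((-.165,0,.2),(-.165,15,.1),(-.165,30,.06),(-.165,30,0),(-.125,30,0),(-.083,30,0),(-.083,30,.07)):
        R,a=rot(psi,np.radians(pit)); a30=rot(psi,np.pi/6)
        p=M+off*a30[1]-up*a30[0].as_matrix()[:,2]-.0044*R.as_matrix()[:,2]
        q,e=ik(p,R,h,q); print(off,pit,up,p.round(3),q.round(2),round(e,4),'OUT' if ((q<lo)|(q>hi)).any() else '')
E
python3 - <<'E'
# rod attitude in hand from w4
import sys; sys.path.insert(0,'.')
from h import *
from scipy.spatial.transform import Rotation as Ro
d=dict(np.load('w4.npz')); w=world(d); hsv=cv2.cvtColor(d['frame'],cv2.COLOR_RGB2HSV)
m=(abs(hsv[...,0].astype(int)-107)<12)&(hsv[...,1]>150)&(hsv[...,2]>90)&(w[...,2]>.2)
m=cv2.erode(m.astype(np.uint8),np.ones((5,5)))>0
s=ctrl.sense(); q=s['tool_rot']; T=Ro.from_quat([q[1],q[2],q[3],q[0]]).as_matrix()
p=(w[m]-s['ee_pos'])@T; p=p[np.isfinite(p[:,0])]; p=p[p[:,2]<np.median(p[:,2])+.004]
print('tool-frame grip top: min/max',np.percentile(p,[1,50,99],axis=0).round(4).tolist())
A=np.c_[p[:,:2],np.ones(len(p))]; print('slope',np.linalg.lstsq(A,p[:,2],rcond=None)[0])
c=w[370:402,297:319].reshape(-1,3); c=(c-s['ee_pos'])@T; print('neck',np.nanmedian(c,0))
E
```

```text
[-6.240e-01 -4.300e-02  1.779e+00  1.000e-03  1.406e+00 -2.195e+00]
0.1 [-0.01435099 -0.02046829  0.00011548]
-0.165 0 0.2 [ 0.341 -0.185  0.235] [-0.5  -0.31  2.16 -0.    1.3  -2.13] 0.0 
-0.165 15 0.1 [ 0.39  -0.181  0.148] [-0.5  -0.24  2.28  0.18  0.89 -2.24] 0.0 
-0.165 30 0.06 [ 0.409 -0.18   0.113] [-0.54 -0.22  2.37  0.52  0.61 -2.56] 0.0 OUT
-0.165 30 0 [ 0.439 -0.178  0.061] [-0.5  -0.07  2.37  0.63  0.47 -2.65] 0.0 OUT
-0.125 30 0 [ 0.474 -0.176  0.081] [-0.45 -0.05  2.3   0.56  0.49 -2.53] 0.0 
-0.083 30 0 [ 0.51  -0.173  0.102] [-0.41 -0.01  2.22  0.49  0.51 -2.43] 0.0 
-0.083 30 0.07 [ 0.475 -0.176  0.163] [-0.45 -0.16  2.22  0.42  0.65 -2.37] 0.0 
0.15 [-0.01438319 -0.02040628  0.00011552]
-0.165 0 0.2 [ 0.341 -0.185  0.235] [-0.5  -0.31  2.16 -0.    1.3  -2.13] 0.0 
-0.165 15 0.1 [ 0.39  -0.181  0.148] [-0.52 -0.26  2.3   0.18  0.89 -2.26] 0.0 
-0.165 30 0.06 [ 0.409 -0.18   0.113] [-0.58 -0.25  2.42  0.55  0.62 -2.61] 0.0 OUT
-0.165 30 0 [ 0.439 -0.178  0.061] [-0.53 -0.1   2.41  0.66  0.48 -2.71] 0.0 OUT
-0.125 30 0 [ 0.474 -0.176  0.081] [-0.48 -0.08  2.34  0.59  0
[... 282 characters left out ...]
1.3  -2.13] 0.0 
-0.165 15 0.1 [ 0.39  -0.181  0.148] [-0.54 -0.28  2.32  0.19  0.9  -2.28] 0.0 
-0.165 30 0.06 [ 0.409 -0.18   0.113] [-0.63 -0.29  2.46  0.57  0.64 -2.67] 0.0 OUT
-0.165 30 0 [ 0.439 -0.178  0.061] [-0.58 -0.14  2.46  0.69  0.49 -2.78] 0.0 OUT
-0.125 30 0 [ 0.474 -0.176  0.081] [-0.52 -0.11  2.39  0.62  0.5  -2.65] 0.0 OUT
-0.083 30 0 [ 0.51  -0.173  0.102] [-0.47 -0.08  2.31  0.55  0.51 -2.53] 0.0 
-0.083 30 0.07 [ 0.475 -0.176  0.163] [-0.52 -0.24  2.31  0.46  0.67 -2.46] 0.0 
tool-frame grip top: min/max [[-0.0223, -0.0092, -0.0087], [0.0032, 0.0004, -0.007], [0.0243, 0.0092, -0.0041]]
slope [ 0.01031909  0.02176871 -0.00690748]
neck [-0.03729131 -0.00041138  0.00132643]
```

The current wrist branch runs close to the joint 6 limit at the rack. I'll check whether rolling the tool about the rod's own axis cures it, or whether a flipped regrasp is needed.

```bash
sed -i 's/e=np.array(\[0,0,h\])+R.apply(\[0,0,L1\])/e=np.array([0,0,h])+R.apply([0,.025,L1])/' ik.py; python3 - <<'E'
from ik import *
from bench import ctrl
s=ctrl.sense(); q0=s['joint_pos']; print(fk(q0,.15)[0]-s['ee_pos'])
for h in (.12,.18):
  for dpsi,pit,roll in ((0,30,0),(0,30,15),(0,30,-15),(0,30,-30),(-4,28,-15)):
    q=q0; out=[]
    for off in (-.165,-.083):
        R,a=rot(psi+np.radians(dpsi),np.radians(pit)); R=R*Ro.from_euler('x',roll,degrees=True)
        p=M+.0*a+off*a-.0044*R.as_matrix()[:,2]
        q,e=ik(p,R,h,q); out+=[q.round(2).tolist(),round(e,3)]
    print(h,dpsi,pit,roll,out)
  q=q0.copy();q[5]+=np.pi
  for off in (-.2,-.165,-.083):
    R,a=rot(psi,np.pi/6); R=R*Ro.from_euler('z',180,degrees=True); p=M+off*a-.0044*R.as_matrix()[:,2]; q,e=ik(p,R,h,q); print('flip',off,q.round(2),round(e,4))
E
```

```text
[ 0.00022068 -0.00011522  0.00011552]
0.12 0 30 0 [[-0.58, -0.09, 2.39, 0.67, 0.5, -2.76], np.float64(0.0), [-0.48, -0.03, 2.24, 0.53, 0.54, -2.53], np.float64(0.0)]
0.12 0 30 15 [[-0.44, -0.13, 2.44, 0.03, 0.25, -2.04], np.float64(0.0), [-0.36, -0.06, 2.28, -0.11, 0.34, -1.83], np.float64(0.0)]
0.12 0 30 -15 [[-0.68, 0.0, 2.32, 0.81, 0.8, -2.97], np.float64(0.0), [-0.58, 0.05, 2.18, 0.76, 0.81, -2.8], np.float64(0.0)]
0.12 0 30 -30 [[-0.75, 0.12, 2.24, 0.85, 1.07, -3.07], np.float64(0.0), [-0.65, 0.15, 2.11, 0.85, 1.08, -2.93], np.float64(0.0)]
0.12 -4 28 -15 [[-0.65, -0.03, 2.33, 0.77, 0.77, -2.83], np.float64(0.0), [-0.56, 0.03, 2.19, 0.71, 0.78, -2.67], np.float64(0.0)]
flip -0.2 [-0.63 -0.11  2.45  0.74  0.5   0.27] 0.0
flip -0.165 [-0.58 -0.09  2.39  0.67  0.5   0.39] 0.0
flip -0.083 [-0.48 -0.03  2.24  0.53  0.54  0.61] 0.0
0.18 0 30 0 [[-0.63, -0.12, 2.44, 0.7, 0.52, -2.83], np.float64(0.0), [-0.52, -0.07, 2.3, 0.57, 0.54, -2.59], np.float64(0.0)]
0.18 0 30 15 [[-0.44, -0.18, 2.51, 0.04, 0.24, -2.04], np.float64(0.0), [-0.35, -0.11, 2.35, -0.13, 0.32, -1.81], np.float64(0.0)]
0.18 0 30 -15 [[-0.76, -0.0, 2.35, 0.81, 0.82, -3.05], np.float64(0.0), [-0.65, 0.03, 2.22, 0.77, 0.83, -2.87], np.float64(0.0)]
0.18 0 30 -30 [[-0.84, 0.15, 2.24, 0.82, 1.09, -3.14], np.float64(0.0), [-0.73, 0.17, 2.12, 0.83, 1.1, -3.0], np.float64(0.0)]
0.18 -4 28 -15 [[-0.72, -0.04, 2.37, 0.77, 0.79, -2.91], np.float64(0.0), [-0.62, 0.01, 2.22, 0.72, 0.8, -2.74], np.float64(0.0)]
flip -0.2 [-0.69 -0.14  2.5   0.77  0.52  0.19] 0.0
flip -0.165 [-0.63 -0.12  2.44  0.7   0.52  0.31] 0.0
flip -0.083 [-0.52 -0.07  2.3   0.57  0.54  0.55] 0.0
```

```bash
cat > pl.py <<'E'
from ik import *
from bench import ctrl
OFF=np.array([.002,0,.005])
def cur():
    s=ctrl.sense(); w=s['tool_rot']; return s,s['ee_pos'],Ro.from_quat([w[1],w[2],w[3],w[0]])
def go(origin,psi_,pit,roll,fmax=1.0):
    s,p,R=cur(); Rt=rot(psi_,np.radians(pit))[0]*Ro.from_euler('x',roll,degrees=True)
    pt=np.asarray(origin)-Rt.apply(OFF)
    v=np.degrees((R.inv()*Rt).as_rotvec())/8; print('turn',v.round(2))
    q=s['joint_pos']; qq,e=ik(p,Rt,.15,q); print('   j',qq.round(2),round(e,3))
    t=Rt.inv().apply(pt-p)/.04; print('then shift',t.round(2),'n>=',np.linalg.norm(t)/1.2,'TCP',pt.round(4))
    qq,e=ik(pt,Rt,.15,qq); print('   j',qq.round(2),round(e,3)); print('t',s['t'],'f',s['contact_force'].round(1),p.round(4))
E
python3 - <<'E'
from pl import *
R,a=rot(psi,np.pi/6)
go([.46,-.17,.32],psi,0,0)
go(M-.170*a,psi,30,13)
E
```

```text
turn [ 0.01 -0.   -0.48]
   j [-0.62 -0.04  1.78 -0.    1.41 -2.26] 0.0
then shift [-0.51  3.04 -0.18] n>= 2.5768998602216007 TCP [ 0.462  -0.1699  0.325 ]
   j [-0.4  -0.13  1.85 -0.    1.43 -2.04] 0.0
t 6.1 f [-0.1  0.6 -0.5] [ 0.4497 -0.2927  0.3176]
turn [ 1.47 -3.79 -0.04]
   j [-0.71 -0.3   2.06  0.24  0.85 -2.4 ] 0.0
then shift [3.34 4.07 4.71] n>= 5.885292106571113 TCP [ 0.4361 -0.1771  0.0602]
   j [-0.47 -0.16  2.47  0.21  0.27 -2.23] 0.0
t 6.1 f [-0.1  0.6 -0.5] [ 0.4497 -0.2927  0.3176]
```

Emit:
{"fn": "move_arm", "kwargs": {
  "plan": [0,0,0,0,0,-0.48,-0.13,0.76,-0.05,0,0,0,-0.13,0.76,-0.05,0,0,0,-0.13,0.76,-0.05,0,0,0,-0.13,0.76,-0.05,0,0,0]
}}

```text
t: 6.6
ee_pos: [0.4622, -0.168, 0.3262]
tool_rot: [0.0, -0.034, 0.999, 0.0]
contact_force: [0.0, 1.4, -0.5]
opening: 0.224
grip_force: 59.2
```

Emit:
{"fn": "move_arm", "kwargs": {
  "plan": [0,0,0,0,0,0]
}}

```text
t: 6.7
ee_pos: [0.4626, -0.1662, 0.3267]
tool_rot: [0.001, -0.036, 0.999, 0.001]
contact_force: [-0.4, -0.0, -1.3]
opening: 0.223
grip_force: 59.2
```

```bash
python3 - <<'E'
from pl import *
R,a=rot(psi,np.pi/6)
go(M-.170*a,psi,30,13)
E
```

```text
turn [ 1.61 -3.72  0.46]
   j [-0.41 -0.41  2.12  0.03  0.86 -2.  ] 0.0
then shift [3.92 1.   5.34] n>= 5.583599237170023 TCP [ 0.4361 -0.1771  0.0602]
   j [-0.47 -0.16  2.47  0.21  0.27 -2.23] 0.0
t 6.7 f [-0.4 -0.  -1.3] [ 0.4626 -0.1662  0.3267]
```

Emit:
{"fn": "move_arm", "kwargs": {
  "plan": [0,0,0,0.4,-0.93,0.115,0,0,0,0.4,-0.93,0.115,0,0,0,0.4,-0.93,0.115,0,0,0,0.4,-0.93,0.115,0,0,0,0,0,0]
}}

```text
t: 7.2
ee_pos: [0.4571, -0.1677, 0.3196]
tool_rot: [0.257, -0.001, 0.961, -0.1]
contact_force: [-1.3, 1.2, -1.7]
opening: 0.228
grip_force: 59.2
```

```bash
python3 - <<'E'
from pl import *
R,a=rot(psi,np.pi/6); up=-R.as_matrix()[:,2]
for s_,u in ((-.17,.075),(-.17,.04),(-.17,0)):
    go(M+s_*a+u*up,psi,30,13)
# h estimate
from scipy.optimize import minimize_scalar
s,p,Rc=cur(); print([ (h,(fk(s['joint_pos'],h)[0]-p).round(4).tolist()) for h in (.1,.15,.2)])
E
```

```text
turn [ 0.   -0.06 -0.02]
   j [-0.42 -0.42  2.14  0.04  0.85 -2.01] 0.0
then shift [3.71 0.59 3.43] n>= 4.23567973690809 TCP [ 0.3987 -0.1796  0.1252]
   j [-0.53 -0.36  2.48  0.19  0.48 -2.25] 0.0
t 7.2 f [-1.3  1.2 -1.7] [ 0.4571 -0.1677  0.3196]
turn [ 0.   -0.06 -0.02]
   j [-0.42 -0.42  2.14  0.04  0.85 -2.01] 0.0
then shift [3.71 0.78 4.28] n>= 4.763519593425714 TCP [ 0.4162 -0.1785  0.0949]
   j [-0.5  -0.27  2.48  0.2   0.38 -2.24] 0.0
t 7.2 f [-1.3  1.2 -1.7] [ 0.4571 -0.1677  0.3196]
turn [ 0.   -0.06 -0.02]
   j [-0.42 -0.42  2.14  0.04  0.85 -2.01] 0.0
then shift [3.71 1.01 5.25] n>= 5.424198484810757 TCP [ 0.4361 -0.1771  0.0602]
   j [-0.47 -0.16  2.47  0.21  0.27 -2.23] 0.0
t 7.2 f [-1.3  1.2 -1.7] [ 0.4571 -0.1677  0.3196]
[(0.1, [-0.0743, 0.029, -0.0227]), (0.15, [-0.0496, 0.0194, -0.0152]), (0.2, [-0.0249, 0.0098, -0.0076])]
```

```bash
sed -i 's/,\.15,/,.25,/g' pl.py; python3 - <<'E'
from pl import *
s,p,Rc=cur(); print((fk(s['joint_pos'],.25)[0]-p).round(4))
q0=s['joint_pos']
for roll in (13,20):
 for pit,dy in ((30,0),(26,0)):
  q=q0
  for s_,u in ((-.17,.075),(-.17,.04),(-.17,0),(-.165,0),(-.15,0),(-.12,0),(-.083,0),(-.083,.07)):
    R,a=rot(psi,np.radians(pit)); up=-R.as_matrix()[:,2]
    Rt=R*Ro.from_euler('x',roll,degrees=True); q,e=ik(M+s_*a+u*up-Rt.apply(OFF),Rt,.25,q)
    print(roll,pit,s_,u,q.round(2),round(e,3),'OUT' if ((q<lo)|(q>hi)).any() else '')
E
```

```text
[-0.0003  0.0002  0.    ]
13 30 -0.17 0.075 [-0.57 -0.5   2.58  0.22  0.51 -2.31] 0.0 OUT
13 30 -0.17 0.04 [-0.53 -0.39  2.59  0.23  0.39 -2.29] 0.0 OUT
13 30 -0.17 0 [-0.49 -0.25  2.58  0.26  0.26 -2.3 ] 0.0 OUT
13 30 -0.165 0 [-0.48 -0.25  2.57  0.24  0.26 -2.27] 0.0 OUT
13 30 -0.15 0 [-0.46 -0.24  2.55  0.18  0.27 -2.2 ] 0.0 
13 30 -0.12 0 [-0.42 -0.21  2.49  0.09  0.3  -2.08] 0.0 
13 30 -0.083 0 [-0.37 -0.18  2.42  0.01  0.33 -1.96] 0.0 
13 30 -0.083 0.07 [-0.42 -0.36  2.42  0.06  0.51 -2.04] 0.0 
13 26 -0.17 0.075 [-0.52 -0.48  2.53  0.09  0.6  -2.17] 0.0 
13 26 -0.17 0.04 [-0.49 -0.39  2.54  0.08  0.49 -2.13] 0.0 
13 26 -0.17 0 [-0.46 -0.27  2.54  0.06  0.37 -2.09] 0.0 
13 26 -0.165 0 [-0.45 -0.26  2.53  0.05  0.37 -2.08] 0.0 
13 26 -0.15 0 [-0.43 -0.24  2.5   0.02  0.38 -2.03] 0.0 
13 26 -0.12 0 [-0.39 -0.21  2.45 -0.03  0.4  -1.95] 0.0 
13 26 -0.083 0 [-0.35 -0.17  2.38 -0.08  0.43 -1.88] 0.0 
13 26 -0.083 0.07 [-0.39 -0.33  2.37 -0.02  0.6  -1.96] 0.0 
20 30 -0.17 0.075 [-0.41 -0.52  2.62 -0.21  0.44 -1.79] 0.0 OUT
20 30 -0.17 0.04 [-0.38 -0.4   2.62 -0.34  0.33 -1.63] 0.0 OUT
20 30 -0.17 0 [-0.34 -0.25  2.61 -0.62  0.22 -1.32] 0.0 OUT
20 30 -0.165 0 [-0.34 -0.25  2.6  -0.62  0.22 -1.31] 0.0 OUT
20 30 -0.15 0 [-0.32 -0.24  2.57 -0.62  0.24 -1.31] 0.0 OUT
20 30 -0.12 0 [-0.29 -0.21  2.52 -0.6   0.28 -1.3 ] 0.0 
20 30 -0.083 0 [-0.26 -0.17  2.44 -0.58  0.32 -1.29] 0.0 
20 30 -0.083 0.07 [-0.29 -0.36  2.45 -0.34  0.48 -1.58] 0.0 
20 26 -0.17 0.075 [-0.37 -0.5   2.56 -0.26  0.55 -1.74] 0.0 
20 26 -0.17 0.04 [-0.35 -0.4   2.57 -0.35  0.45 -1.63] 0.0 
20 26 -0.17 0 [-0.32 -0.27  2.57 -0.5   0.34 -1.45] 0.0 
20 26 -0.165 0 [-0.32 -0.26  2.56 -0.5   0.34 -1.44] 0.0 
20 26 -0.15 0 [-0.3  -0.24  2.53 -0.51  0.36 -1.42] 0.0 
20 26 -0.12 0 [-0.27 -0.21  2.47 -0.52  0.39 -1.4 ] 0.0 
20 26 -0.083 0 [-0.24 -0.16  2.4  -0.51  0.42 -1.38] 0.0 
20 26 -0.083 0.07 [-0.27 -0.33  2.39 -0.35  0.57 -1.58] 0.0
```

```bash
python3 - <<'E'
from pl import *
R,a=rot(psi,np.radians(26)); up=-R.as_matrix()[:,2]
for s_,u in ((-.168,.08),(-.168,0)): go(M+s_*a+u*up,psi,26,13)
E
```

```text
turn [ 0.    0.42 -0.14]
   j [-0.4  -0.5   2.2  -0.01  0.94 -1.98] 0.0
then shift [3.28 0.55 3.26] n>= 3.8784477663337 TCP [ 0.3977 -0.1797  0.1435]
   j [-0.52 -0.49  2.52  0.09  0.61 -2.17] 0.0
t 7.2 f [-1.3  1.2 -1.7] [ 0.4571 -0.1677  0.3196]
turn [ 0.    0.42 -0.14]
   j [-0.4  -0.5   2.2  -0.01  0.94 -1.98] 0.0
then shift [3.28 1.   5.21] n>= 5.194484671766608 TCP [ 0.4327 -0.1773  0.0716]
   j [-0.46 -0.27  2.54  0.05  0.37 -2.09] 0.0
t 7.2 f [-1.3  1.2 -1.7] [ 0.4571 -0.1677  0.3196]
```

Emit:
{"fn": "move_arm", "kwargs": {
  "plan": [0,0,0,0,0.42,-0.14,0.82,0.14,0.65,0,0,0,0.82,0.14,0.65,0,0,0,0.82,0.14,0.65,0,0,0,0.82,0.13,0.65,0,0,0]
}}

```text
t: 7.7
ee_pos: [0.3931, -0.178, 0.1729]
tool_rot: [0.23, -0.008, 0.968, -0.104]
contact_force: [0.4, 0.3, -1.9]
opening: 0.227
grip_force: 59.3
```

Emit:
{"fn": "move_arm", "kwargs": {
  "plan": [0,0,0.65,0,0,0,0,0,0,0,0,0,0,0,0,0,0,0]
}}

```text
t: 8.0
ee_pos: [0.4053, -0.1834, 0.1512]
tool_rot: [0.23, -0.007, 0.968, -0.104]
contact_force: [0.6, -0.2, -0.4]
opening: 0.22
grip_force: 59.3
```

```bash
python3 - <<'E'
from pl import *
R,a=rot(psi,np.radians(26)); up=-R.as_matrix()[:,2]
go(M-.168*a,psi,26,13)
E
```

```text
turn [-0.02  0.04 -0.  ]
   j [-0.52 -0.48  2.5   0.09  0.62 -2.16] 0.0
then shift [0.25 0.57 2.02] n>= 1.758316258402635 TCP [ 0.4327 -0.1773  0.0716]
   j [-0.46 -0.27  2.54  0.05  0.37 -2.09] 0.0
t 8.0 f [ 0.6 -0.2 -0.4] [ 0.4053 -0.1834  0.1512]
```

Emit:
{"fn": "move_arm", "kwargs": {
  "plan": [0.25,0,0,-0.02,0.04,0,0,0.19,0.65,0,0,0,0,0.19,0.7,0,0,0,0,0.19,0.67,0,0,0,0,0,0,0,0,0]
}}

```text
t: 8.5
ee_pos: [0.4309, -0.1762, 0.068]
tool_rot: [0.225, -0.007, 0.969, -0.102]
contact_force: [-0.1, 0.4, -1.5]
opening: 0.225
grip_force: 59.3
```

Emit:
{"fn": "move_arm", "kwargs": {
  "plan": [0,0,0,0,0,0,0,0,0,0,0,0]
}}

```text
t: 8.7
ee_pos: [0.4329, -0.178, 0.0725]
tool_rot: [0.229, -0.007, 0.968, -0.104]
contact_force: [0.5, -0.2, -1.1]
opening: 0.223
grip_force: 59.3
```

```bash
python3 - <<'E'
from pl import *
from h import cap,world,cv2
R,a=rot(psi,np.radians(26))
go(M-.168*a,psi,26,13)
f=lambda im,x,y,w,h:cv2.resize(im[y:y+h,x:x+w],(400,480),interpolation=cv2.INTER_CUBIC)
t=cap('top');s=cap('side')
im=np.hstack([f(t['frame'],400,220,120,144),f(s['frame'],255,270,120,144)])
cv2.imwrite('pics/pre.png',im[...,::-1])
E
```

```text
turn [-0.01  0.03 -0.01]
   j [-0.46 -0.27  2.54  0.05  0.37 -2.09] 0.0
then shift [0.01 0.02 0.01] n>= 0.022666015624805923 TCP [ 0.4327 -0.1773  0.0716]
   j [-0.46 -0.27  2.54  0.05  0.37 -2.09] 0.0
t 8.7 f [ 0.5 -0.2 -1.1] [ 0.4329 -0.178   0.0725]
```

View pics/pre.png

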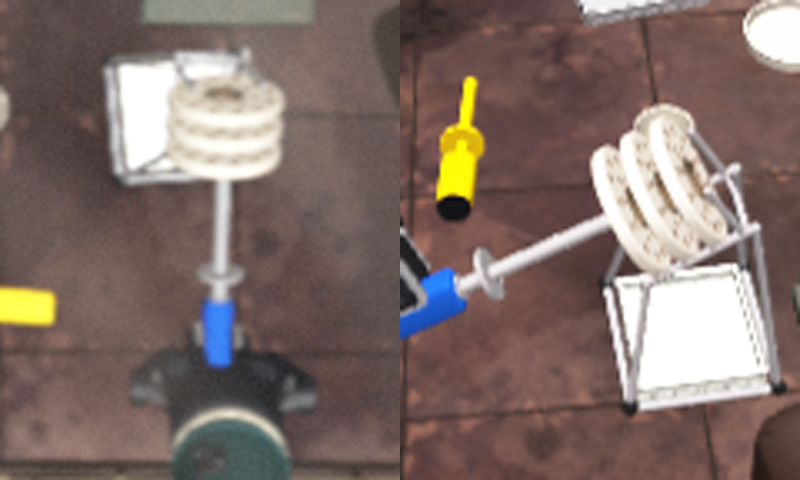

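The top crop shows the rod in line with the plates' common axis, at x≈222 against 225. The side crop shows the nose just short of plate_1's hole at (605,222). I'll check the rod line numerically.

```bash
python3 - <<'E'
from pl import *
from h import world
R,a=rot(psi,np.radians(26)); up=-R.as_matrix()[:,2]; y=R.as_matrix()[:,1]
s,p,Rc=cur(); o=p+Rc.apply(OFF); ax=-Rc.as_matrix()[:,0]
print('model rod at plates: ',[(1e3*((o+k*ax-M)@y)).round(1) for k in (.1,.168)],[(1e3*((o+k*ax-M)@up)).round(1) for k in (.1,.168)])
for n in ('top','side'):
    d=dict(np.load(n+'.npz')); w=world(d).reshape(-1,3); cam=-d['R'].T@d['t']
    r=w-o; t=r@ax; perp=r-np.outer(t,ax); m=np.isfinite(t)&(t>.056)&(t<.126)&(np.linalg.norm(perp,axis=1)<.014)
    c=w[m]; v=(cam-o)/np.linalg.norm(cam-o); v-=ax*(v@ax); v/=np.linalg.norm(v)
    # surface point faces camera: shift to axis by mean radius ~ 5*pi/4
    c=c-v*.0042; rr=c-o; tt=rr@ax
    for lab,e in (('y',y),('up',up)):
        f=np.polyfit(tt,rr@e-tt*(ax@e),1); print(n,m.sum(),lab,'dev at 60,134 mm:',(1e3*np.polyval(f,[.06,.134])).round(1))
E
```

```text
model rod at plates:  [np.float64(-0.7), np.float64(-0.7)] [np.float64(1.2), np.float64(1.5)]
top 105 y dev at 60,134 mm: [-0.6 -1.5]
top 105 up dev at 60,134 mm: [-2.5 -0.3]
side 164 y dev at 60,134 mm: [-0.7 -0.6]
side 164 up dev at 60,134 mm: [-1.7 -2.7]
```

Emit:
{"fn": "move_arm", "kwargs": {
  "plan": [-0.3,0.03,0,0,0,0,-0.3,0,0,0,0,0,-0.3,0,0,0,0,0,-0.2,0,0,0,0,0,0,0,0,0,0,0]
}}

```text
t: 9.3
ee_pos: [0.4729, -0.174, 0.0914]
tool_rot: [0.23, -0.007, 0.968, -0.104]
contact_force: [0.7, -0.3, -0.3]
opening: 0.225
grip_force: 59.3
```

```bash
python3 - <<'E'
from pl import *
R,a=rot(psi,np.radians(26))
go(M-.083*a,psi,26,13)
E
```

```text
turn [-0.01  0.04 -0.  ]
   j [-0.39 -0.21  2.46 -0.03  0.4  -1.96] 0.0
then shift [-1.   -0.02  0.01] n>= 0.8343588405480261 TCP [ 0.509  -0.1722  0.1089]
   j [-0.35 -0.17  2.38 -0.08  0.43 -1.88] 0.0
t 9.3 f [ 0.7 -0.3 -0.3] [ 0.4729 -0.174   0.0914]
```

Emit:
{"fn": "move_arm", "kwargs": {
  "plan": [-0.3,0,0,0,0,0,-0.3,0,0,0,0,0,-0.25,0,0,0,0,0,-0.15,0,0,0,0,0,0,0,0,0,0,0]
}}

```text
t: 9.8
ee_pos: [0.5084, -0.1711, 0.1077]
tool_rot: [0.228, -0.007, 0.968, -0.103]
contact_force: [-0.2, -0.6, -0.6]
opening: 0.228
grip_force: 59.3
```

```bash
python3 - <<'E'
from pl import *
from h import cap,cv2
R,a=rot(psi,np.radians(26))
go(M-.083*a,psi,26,13); go(M-.083*a+.07*rot(psi,np.pi/6)[0].apply([0,0,-1]),psi,26,13)
f=lambda im,x,y,w,h:cv2.resize(im[y:y+h,x:x+w],(400,480),interpolation=cv2.INTER_CUBIC)
t=cap('top');s=cap('side')
cv2.imwrite('pics/thr.png',np.hstack([f(t['frame'],400,220,120,144),f(s['frame'],275,270,120,144)])[...,::-1])
E
```

```text
turn [-0.    0.02 -0.  ]
   j [-0.35 -0.17  2.38 -0.08  0.42 -1.87] 0.0
then shift [-0.02 -0.03 -0.01] n>= 0.036742943194602425 TCP [ 0.509  -0.1722  0.1089]
   j [-0.35 -0.17  2.38 -0.08  0.43 -1.88] 0.0
t 9.8 f [-0.2 -0.6 -0.6] [ 0.5084 -0.1711  0.1077]
turn [-0.    0.02 -0.  ]
   j [-0.35 -0.17  2.38 -0.08  0.42 -1.87] 0.0
then shift [ 0.1  -0.43 -1.72] n>= 1.4757542932439829 TCP [ 0.474  -0.1746  0.1695]
   j [-0.39 -0.34  2.38 -0.02  0.6  -1.97] 0.0
t 9.8 f [-0.2 -0.6 -0.6] [ 0.5084 -0.1711  0.1077]
```

View pics/thr.png

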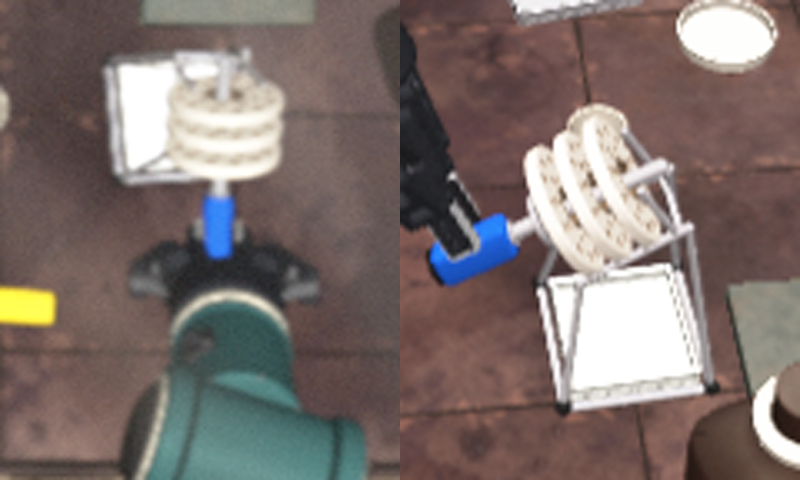

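The nose has passed through all three plates, with the tip beyond plate_3 at (660,165) in the side crop. Contact forces are near zero, so I'll lift along the posts.

Emit:
{"fn": "move_arm", "kwargs": {
  "plan": [0.01,-0.05,-0.2,0,0,0,0.01,-0.05,-0.2,0,0,0,0.017,-0.057,-0.244,0,0,0,0.017,-0.057,-0.244,0,0,0,0.017,-0.057,-0.244,0,0,0],
  "squeeze": 90
}}

```text
t: 10.4
ee_pos: [0.4832, -0.1728, 0.148]
tool_rot: [0.228, -0.006, 0.968, -0.103]
contact_force: [0.9, 0.0, -3.3]
opening: 0.209
grip_force: 88.2
```

Emit:
{"fn": "move_arm", "kwargs": {
  "plan": [0.017,-0.057,-0.244,0,0,0,0.017,-0.057,-0.244,0,0,0,0.017,-0.057,-0.244,0,0,0,0.017,-0.057,-0.244,0,0,0,0.017,-0.057,-0.244,0,0,0]
}}

```text
t: 10.9
ee_pos: [0.4585, -0.1747, 0.1915]
tool_rot: [0.228, -0.007, 0.968, -0.103]
contact_force: [0.3, -0.7, -4.3]
opening: 0.207
grip_force: 88.3
```

```bash
python3 - <<'E'
from pl import *
from h import cap,cv2
s,p,R=cur(); print(p,s['contact_force'],s['torque'],(p-[.509,-.1722,.1089])@rot(psi,np.pi/6)[0].apply([0,0,-1]), s['joint_pos'].round(2))
f=lambda im,x,y,w,h:cv2.resize(im[y:y+h,x:x+w],(400,480),interpolation=cv2.INTER_CUBIC)
t=cap('top');s=cap('side')
cv2.imwrite('pics/lift.png',np.hstack([f(t['frame'],400,220,120,144),f(s['frame'],275,250,120,144)])[...,::-1])
E
```

```text
[ 0.45852167 -0.17466174  0.19150789] [ 0.30017978 -0.70436695 -4.34476811] [ 0.22789476  0.73136048 -0.02034516] 0.09680538087040719 [-0.41 -0.4   2.38 -0.    0.66 -2.  ]
```

View pics/lift.png

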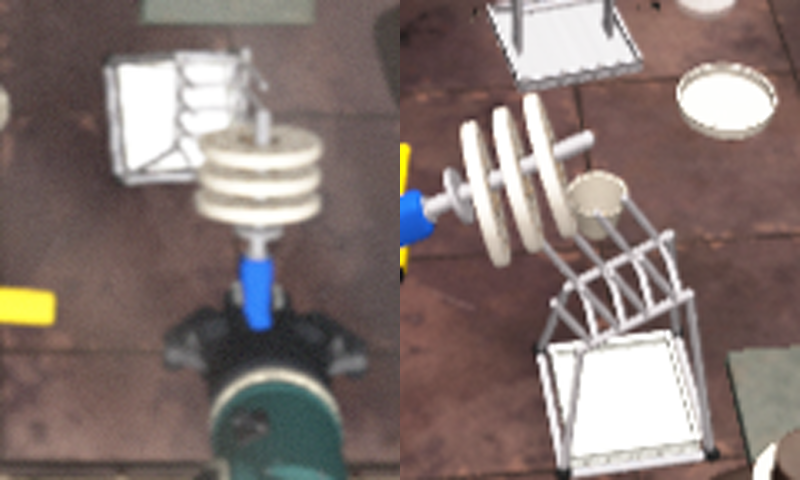

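All three plates hang on the rod, clear of the posts, at (515,190) in the side crop. The wrist load went up by about 3 N. Next I'll raise it and level it.

```bash
cat >> pl.py <<'E'
def shift(dw):
    s,p,R=cur(); t=R.inv().apply(dw)/.04; print('shift',t.round(2)); return t
E
python3 - <<'E'
from pl import *
s,p,R=cur(); shift([0.02,0,.12]); o=p+R.apply(OFF)
go(o+[0.02,0,.12],psi,5,0)
G=np.array([.5255,.2062,.135])
go(G+[0,0,.17],np.radians(11.1),5,0)
E
```

```text
shift [-1.77 -0.59 -2.4 ]
turn [-1.62  2.64 -0.31]
   j [-0.45 -0.12  2.08  0.05  1.1  -2.1 ] 0.0
then shift [-0.81 -0.06 -2.94] n>= 2.5397210281689477 TCP [ 0.4815 -0.1762  0.3128]
   j [-0.43 -0.14  1.88  0.04  1.33 -2.07] 0.0
t 11.0 f [ 0.4  0.2 -3.3] [ 0.4595 -0.1752  0.1929]
turn [-1.86  2.54 -1.18]
   j [-0.45 -0.11  2.08  0.06  1.11 -2.24] 0.0
then shift [-3.74  9.04 -2.61] n>= 8.436535475233073 TCP [0.527  0.2065 0.3102]
   j [ 0.34 -0.04  1.79 -0.01  1.3  -1.42] 0.0
t 11.0 f [ 0.4  0.2 -3.3] [ 0.4595 -0.1752  0.1929]
```

Emit:
{"fn": "move_arm", "kwargs": {
  "plan": [-0.2,-0.06,-0.27,0,0,0,-0.4,-0.13,-0.53,0,0,0,-0.4,-0.13,-0.53,0,0,0,-0.4,-0.13,-0.53,0,0,0,-0.37,-0.13,-0.53,0,0,0]
}}

```text
t: 11.5
ee_pos: [0.4798, -0.1743, 0.3119]
tool_rot: [0.228, -0.007, 0.968, -0.103]
contact_force: [1.0, -0.1, -3.2]
opening: 0.209
grip_force: 88.4
```

Emit:
{"fn": "move_arm", "kwargs": {
  "plan": [0,0,0,-0.2,0.33,-0.04,0,0,0,-0.2,0.33,-0.04,0,0,0,-0.2,0.33,-0.04,0,0,0,-0.2,0.33,-0.04,0,0,0,-0.2,0.33,-0.04]
}}

```text
t: 12.0
ee_pos: [0.48, -0.1745, 0.311]
tool_rot: [0.112, -0.024, 0.993, -0.038]
contact_force: [0.3, -0.2, -3.9]
opening: 0.213
grip_force: 88.3
```

Emit:
{"fn": "move_arm", "kwargs": {
  "plan": [0,0,0,-0.2,0.33,-0.04,0,0,0,-0.2,0.33,-0.04,0,0,0,-0.2,0.33,-0.04,0,0,0,0,0,0,0,0,0,0,0,0]
}}

```text
t: 12.5
ee_pos: [0.48, -0.1746, 0.3102]
tool_rot: [0.043, -0.034, 0.999, 0.0]
contact_force: [0.5, -0.4, -3.9]
opening: 0.211
grip_force: 88.4
```

```bash
cat > plates.py <<'E'
from pl import *
from h import cap,world,cv2
def rodview(names=('top','side')):
    s,p,R=cur(); o=p+R.apply(OFF); x=-R.as_matrix()[:,0]; y=R.as_matrix()[:,1]; z=np.cross(x,y)
    for n in names:
        d=cap(n); w=world(d).reshape(-1,3); c=d['frame'].reshape(-1,3).astype(int); r=w-o
        l=np.c_[r@x,r@y,r@z]; m=np.isfinite(l[:,0])&(l[:,0]>.052)&(l[:,0]<.15)&(abs(l[:,1])<.06)&(abs(l[:,2])<.07)&(c.min(1)>90)
        l=l[m]; h=np.hypot(l[:,1],l[:,2])>.012; print(n,'plate pts',h.sum(),'x hist(4mm from 50)',np.histogram(l[h,0]*1e3,np.arange(50,140,4))[0],'y',np.percentile(l[h,1],[2,50,98]).round(3),'z',np.percentile(l[h,2],[2,98]).round(3))
        q=l[~h]; print('   rod z,y dev',np.percentile(q[:,2],50).round(4),np.median(q[:,1]).round(4),'xmax',np.percentile(q[:,0],99).round(4))
E
python3 - <<'E'
from plates import *
rodview()
G=np.array([.5255,.2062,.135])
go(G+[0,0,.17],np.radians(11.1),5,0)
E
```

```text
top plate pts 654 x hist(4mm from 50) [ 0  0 54 78 76  7  0 61 80 68  9  0 68 79 71  3  0  0  0  0  0  0] y [-0.037  0.007  0.04 ] z [-0.046  0.033]
   rod z,y dev -0.0006 0.0004 xmax 0.1335
side plate pts 979 x hist(4mm from 50) [  0  13 123 106  46   0  11 154 106  46   0   3 208 104  58   0   0   0
   1   0   0   0] y [-0.044 -0.024  0.033] z [-0.046  0.03 ]
   rod z,y dev -0.0021 -0.0041 xmax 0.1323
turn [-0.09 -0.01 -0.89]
   j [-0.43 -0.15  1.89  0.05  1.33 -2.21] 0.0
then shift [-2.99  9.11  0.26] n>= 7.994194857902321 TCP [0.527  0.2065 0.3102]
   j [ 0.34 -0.04  1.79 -0.01  1.3  -1.42] 0.0
t 12.6 f [ 0.8 -0.  -3.1] [ 0.4793 -0.1742  0.3103]
```

Emit:
{"fn": "move_arm", "kwargs": {
  "plan": [0,0,0,-0.03,0,-0.3,0,0,0,-0.03,0,-0.3,0,0,0,-0.03,0,-0.3,-0.09,0.27,0.01,0,0,0,-0.18,0.54,0.02,0,0,0]
}}

```text
t: 13.1
ee_pos: [0.4835, -0.1405, 0.3102]
tool_rot: [0.042, -0.095, 0.995, 0.004]
contact_force: [1.3, 0.1, -3.5]
opening: 0.211
grip_force: 88.4
```

Emit:
{"fn": "move_arm", "kwargs": {
  "plan": [-0.22,0.67,0.02,0,0,0,-0.22,0.67,0.02,0,0,0,-0.22,0.67,0.02,0,0,0,-0.22,0.67,0.02,0,0,0,-0.22,0.67,0.02,0,0,0]
}}

```text
t: 13.6
ee_pos: [0.5007, 0.0016, 0.3101]
tool_rot: [0.043, -0.097, 0.994, 0.004]
contact_force: [0.8, -1.3, -3.5]
opening: 0.209
grip_force: 88.4
```

Emit:
{"fn": "move_arm", "kwargs": {
  "plan": [-0.22,0.67,0.02,0,0,0,-0.22,0.67,0.02,0,0,0,-0.22,0.67,0.02,0,0,0,-0.22,0.67,0.02,0,0,0,-0.22,0.67,0.02,0,0,0]
}}

```text
t: 14.1
ee_pos: [0.5177, 0.1416, 0.3098]
tool_rot: [0.043, -0.097, 0.994, 0.005]
contact_force: [1.1, -0.6, -3.2]
opening: 0.208
grip_force: 88.4
```

Emit:
{"fn": "move_arm", "kwargs": {
  "plan": [-0.22,0.67,0.02,0,0,0,-0.18,0.54,0.02,0,0,0,-0.09,0.27,0.01,0,0,0,0,0,0,0,0,0,0,0,0,0,0,0]
}}

```text
t: 14.6
ee_pos: [0.5259, 0.2011, 0.3092]
tool_rot: [0.042, -0.097, 0.994, 0.004]
contact_force: [-0.0, 0.0, -3.8]
opening: 0.209
grip_force: 88.5
```

```bash
cat >> plates.py <<'E'
def rodfit():
    s,p,R=cur(); o=p+R.apply(OFF); x=-R.as_matrix()[:,0]; y=R.as_matrix()[:,1]; z=np.cross(x,y)
    for n in ('top','side'):
        d=dict(np.load(n+'.npz')); w=world(d).reshape(-1,3); r=w-o; l=np.c_[r@x,r@y,r@z]
        v=-d['R'].T@d['t']-o; v=np.array([0,v@y,v@z]); v/=np.linalg.norm(v); sd=np.array([0,-v[2],v[1]])
        l=l-v*.0042
        m=np.isfinite(l[:,0])&(l[:,0]>.03)&(l[:,0]<.131)&~((l[:,0]>.042)&(l[:,0]<.056))&(np.hypot(l[:,1],l[:,2])<.010)
        l=l[m]; b=np.polyfit(l[:,0],l[:,1],1),np.polyfit(l[:,0],l[:,2],1)
        print(n,m.sum(),'y at 37,120:',(np.polyval(b[0],[.037,.120])*1e3).round(1),'z:',(np.polyval(b[1],[.037,.120])*1e3).round(1))
E
python3 - <<'E'
from plates import *
rodview(); rodfit()
go(np.array([.5255,.2062,.135])+[0,0,.05],np.radians(11.1),2,0)
E
```

```text
top plate pts 652 x hist(4mm from 50) [  0   0  21  52  60   2   0 109  80  67   2   0 119  76  63   1   0   0
   0   0   0   0] y [-0.039  0.003  0.037] z [-0.044  0.033]
   rod z,y dev -0.0001 -0.001 xmax 0.1336
side plate pts 705 x hist(4mm from 50) [  0   6 156  60  19   0   0 146  57  29   0   2 143  55  32   0   0   0
   0   0   0   0] y [-0.046 -0.024  0.026] z [-0.046  0.03 ]
   rod z,y dev -0.0011 -0.0046 xmax 0.1326
top 89 y at 37,120: [-0.  -0.7] z: [ 0.  -4.2]
side 78 y at 37,120: [-0.7 -1.2] z: [-1.2 -3. ]
turn [-0.    0.36  0.  ]
   j [ 0.32 -0.01  1.76 -0.    1.35 -1.44] 0.0
then shift [0.05 0.14 2.98] n>= 2.4862507021332085 TCP [0.5273 0.2066 0.1901]
   j [ 0.33  0.06  1.91 -0.01  1.14 -1.43] 0.0
t 14.7 f [-0.  -0.2 -3.5] [0.5262 0.2005 0.3092]
```

Emit:
{"fn": "move_arm", "kwargs": {
  "plan": [0,0,0,0,0.18,0,0,0,0,0,0.16,0,0.02,0.07,0.3,0,0,0,0.02,0.07,0.6,0,0,0,0,0,0.7,0,0,0]
}}

```text
t: 15.2
ee_pos: [0.5268, 0.2075, 0.2449]
tool_rot: [0.019, -0.097, 0.995, 0.002]
contact_force: [0.5, -0.1, -4.6]
opening: 0.208
grip_force: 88.5
```

Emit:
{"fn": "move_arm", "kwargs": {
  "plan": [0,0,0.7,0,0,0,0,0,0.45,0,0,0,0,0,0.2,0,0,0,0,0,0,0,0,0,0,0,0,0,0,0]
}}

```text
t: 15.7
ee_pos: [0.5286, 0.2077, 0.1919]
tool_rot: [0.019, -0.097, 0.995, 0.002]
contact_force: [-0.4, 0.7, -1.8]
opening: 0.209
grip_force: 88.5
```

```bash
python3 - <<'E'
from plates import *
rodview(); rodfit()
go(np.array([.5255,.2062,.135]),np.radians(11.1),2,0)
E
```

```text
top plate pts 401 x hist(4mm from 50) [  0   0   0   0   0   0   0  33  60  52   2   0 127  60  52   0   0  15
   0   0   0   0] y [-0.04   0.004  0.038] z [-0.044  0.033]
   rod z,y dev 0.0001 -0.0012 xmax 0.1337
side plate pts 639 x hist(4mm from 50) [  1   1 139  56  23   0   0 120  56  21   0   0 120  51  36   0  12   3
   0   0   0   0] y [-0.044 -0.022  0.026] z [-0.051  0.031]
   rod z,y dev -0.0001 -0.004 xmax 0.1335
top 51 y at 37,120: [ 0.8 -1.2] z: [ 6.6 -5. ]
side 70 y at 37,120: [-0.4 -0.8] z: [-0.8 -3.1]
turn [0.01 0.04 0.01]
   j [ 0.33  0.07  1.9  -0.01  1.14 -1.43] 0.0
then shift [ 0.1  -0.02  1.32] n>= 1.1020606075009958 TCP [0.5273 0.2066 0.1401]
   j [ 0.33  0.11  1.96 -0.01  1.04 -1.43] 0.0
t 15.8 f [-0.3  0.  -2.8] [0.5292 0.2079 0.1929]
```

Emit:
{"fn": "move_arm", "kwargs": {
  "plan": [0.08,-0.02,0.3,0,0,0,0,0,0.35,0,0,0,0,0,0.25,0,0,0,0,0,0.1,0,0,0,0,0,0,0,0,0]
}}

```text
t: 16.3
ee_pos: [0.5254, 0.206, 0.1494]
tool_rot: [0.017, -0.097, 0.995, 0.002]
contact_force: [-0.4, -0.8, -2.9]
opening: 0.212
grip_force: 88.5
```

Emit:
{"fn": "move_arm", "kwargs": {
  "plan": [0,0,0.1,0,0,0,0,0,0.05,0,0,0,0,0,0,0,0,0]
}}

```text
t: 16.6
ee_pos: [0.5267, 0.2064, 0.1451]
tool_rot: [0.018, -0.097, 0.995, 0.002]
contact_force: [-0.3, 0.3, -2.5]
opening: 0.207
grip_force: 88.5
```

```bash
python3 - <<'E'
from plates import *
s,p,R=cur(); print(p,s['contact_force'],s['torque']); rodview(('side',)); 
E
```

```text
[0.52671377 0.20644592 0.14507244] [-0.25501683  0.33720144 -2.49015462] [-0.04319114  0.30848555  0.03482388]
side plate pts 633 x hist(4mm from 50) [  0   7 132  50  17   0   5 114  51  19   0   3 119  50  21   0   8  31
   6   0   0   0] y [-0.044 -0.019  0.028] z [-0.051  0.03 ]
   rod z,y dev -0.0012 -0.0034 xmax 0.133
```

Emit:
{"fn": "move_arm", "kwargs": {
  "plan": [0,0,0.04,0,0,0,0,0,0.04,0,0,0,0,0,0,0,0,0]
}}

```text
t: 16.95
ee_pos: [0.5267, 0.2065, 0.1418]
tool_rot: [0.018, -0.097, 0.995, 0.002]
contact_force: [-0.0, 0.4, -3.9]
opening: 0.209
grip_force: 88.5
```

Emit:
{"fn": "move_arm", "kwargs": {
  "plan": [0,0,0.03,0,0,0,0,0,0,0,0,0,0,0,0,0,0,0]
}}

```text
t: 17.25
ee_pos: [0.527, 0.2065, 0.1409]
tool_rot: [0.019, -0.097, 0.995, 0.002]
contact_force: [-0.2, 0.1, -2.2]
opening: 0.212
grip_force: 88.6
```

```bash
python3 - <<'E'
from plates import *
s,p,R=cur(); print(p,s['contact_force'],s['torque']); rodview(); rodfit()
E
```

```text
[0.52695767 0.20652763 0.14086709] [-0.24394101  0.11025879 -2.16282664] [0.01564699 0.2431654  0.03586218]
top plate pts 405 x hist(4mm from 50) [  0   0   0   0   0   0   0  52  62  46   1   0 105  60  47   2   0  17
  13   0   0   0] y [-0.039  0.003  0.037] z [-0.041  0.035]
   rod z,y dev 0.0004 -0.0005 xmax 0.1344
side plate pts 633 x hist(4mm from 50) [  0   1 134  49  15   0   3 115  52  19   0   0 120  55  22   1   8  32
   7   0   0   0] y [-0.045 -0.019  0.028] z [-0.055  0.031]
   rod z,y dev -0.0003 -0.003 xmax 0.1322
top 59 y at 37,120: [-1.1 -0.3] z: [ 2.5 -3.3]
side 63 y at 37,120: [-1.  -1.2] z: [-1.  -1.1]
```

Emit:
{"fn": "move_arm", "kwargs": {
  "plan": [0,0,0.03,0,0,0,0,0,0,0,0,0,0,0,0,0,0,0]
}}

```text
t: 17.65
ee_pos: [0.5271, 0.2067, 0.14]
tool_rot: [0.019, -0.097, 0.995, 0.002]
contact_force: [-0.8, 0.8, 0.3]
opening: 0.212
grip_force: 89.1
```

Emit:
{"fn": "move_arm", "kwargs": {
  "plan": [0,0,0.03,0,0,0,0,0,0,0,0,0,0,0,0,0,0,0]
}}

```text
t: 17.95
ee_pos: [0.5269, 0.2066, 0.1389]
tool_rot: [0.019, -0.097, 0.995, 0.002]
contact_force: [-4.0, -0.1, 4.9]
opening: 0.209
grip_force: 89.8
```

```bash
python3 - <<'E'
from plates import *
s,p,R=cur(); print(p,s['contact_force'],s['torque'])
E
```

```text
[0.52692103 0.20662738 0.13893646] [-3.95170639 -0.114598    4.85619654] [0.04694722 0.69291863 0.04985725]
```

Emit:
{"fn": "move_arm", "kwargs": {
  "plan": [0,0,-0.02,0,0.12,0,0,0,0,0,0.1,0,0,0,0,0,0,0]
}}

```text
t: 18.25
ee_pos: [0.5274, 0.2067, 0.1397]
tool_rot: [0.003, -0.097, 0.995, 0.001]
contact_force: [-4.4, 0.7, 5.5]
opening: 0.211
grip_force: 90.0
```

Emit:
{"fn": "move_arm", "kwargs": {
  "plan": [0,0,0,0,0,0,0,0,0,0,0,0]
}}

```text
t: 18.45
ee_pos: [0.5274, 0.2067, 0.1397]
tool_rot: [0.003, -0.097, 0.995, 0.001]
contact_force: [-4.2, 0.7, 5.6]
opening: 0.209
grip_force: 89.9
```

```bash
python3 - <<'E'
from plates import *
s,p,R=cur(); print(p,s['contact_force'],s['torque'],s['tool_rot'].round(4)); rodview(); rodfit()
E
```

```text
[0.52735124 0.20669967 0.13970509] [-4.20241078  0.70453925  5.55398941] [0.09875495 0.6310246  0.05612691] [ 3.100e-03 -9.730e-02  9.953e-01  6.000e-04]
top plate pts 251 x hist(4mm from 50) [ 0  0  0  0  0  0  0  0  0 13  0  0 92 82 35  0  0 18 11  0  0  0] y [-0.04   0.002  0.037] z [-0.036  0.039]
   rod z,y dev 0.0036 -0.0002 xmax 0.1345
side plate pts 629 x hist(4mm from 50) [  0   0 133  52  14   0   0 116  55  20   0   0 116  51  28   0   1  33
  10   0   0   0] y [-0.044 -0.019  0.028] z [-0.056  0.034]
   rod z,y dev 0.0033 -0.0041 xmax 0.1315
top 53 y at 37,120: [ 0.9 -0.5] z: [-1.5  0.2]
side 70 y at 37,120: [-0.9 -1.3] z: [-0.8  1.4]
```

Emit:
{"fn": "move_arm", "kwargs": {
  "plan": [0,0,0,0,0,0,0,0,0,0,0,0,0,0,0,0,0,0],
  "squeeze": 20
}}

```text
t: 18.85
ee_pos: [0.5273, 0.2067, 0.1397]
tool_rot: [0.003, -0.097, 0.995, 0.001]
contact_force: [-4.0, 1.0, 5.9]
opening: 0.209
grip_force: 89.9
```

```bash
python3 - <<'E'
from plates import *
s,p,R=cur(); print(p,s['contact_force'],s['torque'],s['grip_force']); rodview(('side',)); rodfit()
E
```

```text
[0.52731435 0.20671502 0.13968787] [-3.99151931  1.04737186  5.86998785] [0.11422257 0.61794646 0.0259481 ] 89.92112651467323
side plate pts 641 x hist(4mm from 50) [  0   0 139  49  14   0   0 120  58  19   0   0 116  59  24   0   0  31
  12   0   0   0] y [-0.044 -0.018  0.027] z [-0.057  0.034]
   rod z,y dev 0.0036 -0.0035 xmax 0.1324
top 53 y at 37,120: [ 0.9 -0.5] z: [-1.5  0.2]
side 63 y at 37,120: [-1.9 -1.2] z: [-0.1  1.2]
```

Emit:
{"fn": "move_arm", "kwargs": {
  "plan": [0.03,0,-0.02,0,0,0,0,0,0,0,0,0,0,0,0,0,0,0],
  "fingers": 1,
  "squeeze": 20
}}

```text
t: 19.2
ee_pos: [0.5271, 0.2066, 0.1403]
tool_rot: [0.004, -0.097, 0.995, 0.001]
contact_force: [3.0, 2.4, 0.6]
opening: 0.208
grip_force: 89.2
```

Emit:
{"fn": "move_arm", "kwargs": {
  "plan": [-0.012,0,0,0,0,0,0,0,0,0,0,0]
}}

```text
t: 19.4
ee_pos: [0.5271, 0.2066, 0.1403]
tool_rot: [0.004, -0.097, 0.995, 0.001]
contact_force: [3.1, 1.3, 0.7]
opening: 0.211
grip_force: 89.3
```

Emit:
{"fn": "move_arm", "kwargs": {
  "plan": [0,0,0,0,0,0,0,0,0,0,0,0,0,0,0,0,0,0,0,0,0,0,0,0],
  "fingers": 0.65
}}

```text
t: 19.8
ee_pos: [0.5256, 0.206, 0.1395]
tool_rot: [0.003, -0.097, 0.995, 0.0]
contact_force: [0.1, 0.6, -0.5]
opening: 0.349
grip_force: 0.0
```

```bash
python3 - <<'E'
from plates import *
s,p,R=cur(); print(p,s['contact_force'],s['torque'],s['grip_force'],s['opening']); rodview(); rodfit()
E
```

```text
[0.52558555 0.20602    0.13947143] [ 0.06895184  0.60193401 -0.48348053] [-0.02040388  0.04230069 -0.04174746] 0.0 0.3487107708615402
top plate pts 283 x hist(4mm from 50) [  0   0   0   0   0   0   0   0   0  19   6   0  17 149  48  12   0   6
  21   4   1   0] y [-0.038  0.005  0.038] z [-0.039  0.038]
   rod z,y dev 0.0029 0.0001 xmax 0.1349
side plate pts 651 x hist(4mm from 50) [  4   0 100  73  37   0   0  63  90  33   1   0  57  97  43   3   0  23
  27   0   0   0] y [-0.044 -0.018  0.028] z [-0.056  0.033]
   rod z,y dev 0.0029 -0.0026 xmax 0.1342
top 48 y at 37,120: [-1.7 -0.3] z: [ 7.1 -0.9]
side 68 y at 37,120: [-0.4 -1.2] z: [-0.4  1.1]
```

Emit:
{"fn": "move_arm", "kwargs": {
  "plan": [0,0,0,0,0,0,0,0,0,0,0,0,0,0,0,0,0,0,0,0,0,0,0,0],
  "fingers": 0.2
}}

```text
t: 20.3
ee_pos: [0.5262, 0.2064, 0.14]
tool_rot: [0.003, -0.097, 0.995, 0.0]
contact_force: [0.2, 0.2, 0.5]
opening: 0.796
grip_force: 0.0
```

Emit:
{"fn": "move_arm", "kwargs": {
  "plan": [0,0,-0.3,0,0,0,0,0,-0.6,0,0,0,0,0,-0.8,0,0,0,0,0,-0.8,0,0,0,0,0,-0.8,0,0,0]
}}

```text
t: 20.8
ee_pos: [0.5253, 0.2061, 0.2742]
tool_rot: [0.004, -0.097, 0.995, 0.001]
contact_force: [0.9, -0.3, 0.2]
opening: 0.802
grip_force: 0.0
```

Emit:
{"fn": "move_arm", "kwargs": {
  "plan": [0.5,0,-0.8,0,0,0,0.5,0,-0.8,0,0,0,0,0,0,0,0,0,0,0,0,0,0,0,0,0,0,0,0,0]
}}

```text
t: 21.3
ee_pos: [0.4855, 0.1982, 0.335]
tool_rot: [0.003, -0.097, 0.995, 0.0]
contact_force: [0.2, -0.1, -0.6]
opening: 0.804
grip_force: 0.0
```

```bash
python3 - <<'E'
import pl
from plates import *
O=np.array([.5255,.2062,.135]); Rs=rot(np.radians(11.1),0)[0]; x,y,z=-Rs.as_matrix()[:,0],Rs.as_matrix()[:,1],np.array([0,0,1.])
for n in ('wrist','top','side'):
    d=cap(n); w=world(d).reshape(-1,3); c=d['frame'].reshape(-1,3).astype(int); r=w-O; l=np.c_[r@x,r@y,r@z]*1e3; ok=np.isfinite(l[:,0])
    b=ok&(c[:,2]>c[:,0]+60)&(abs(l[:,0])<45)&(abs(l[:,1])<25)&(abs(l[:,2])<25); print(n,'grip x,y,z pct',np.percentile(l[b],[2,50,98],axis=0).round(1).tolist())
    m=ok&(l[:,0]>52)&(l[:,0]<116)&(abs(l[:,1])<60)&(abs(l[:,2])<65)&(c.min(1)>90)&(np.hypot(l[:,1],l[:,2])>12); print('  plates x hist',np.histogram(l[m,0],np.arange(50,120,4))[0],'z',np.percentile(l[m,2],[1,99]).round(0))
    k=ok&(l[:,0]>28)&(l[:,0]<133)&(np.hypot(l[:,1],l[:,2])<10); k&=(l[:,2]>0)
    for a,e in ((28,45),(109,116),(122,132)):
        q=l[k&(l[:,0]>a)&(l[:,0]<e)]; print('  rod top',a,e,len(q),np.percentile(q[:,1:],50,axis=0).round(1) if len(q) else '')
s=ctrl.sense(); print(s['t'],s['ee_pos'],s['contact_force'])
E
```

```text
wrist grip x,y,z pct [[-22.9, -10.1, 5.7], [0.1, 0.4, 12.4], [25.7, 11.0, 14.3]]
  plates x hist [   0    0 1928  398   74    0    0 1233  373   89    0    2 1159  354
   75    0    0] z [-27.  35.]
  rod top 28 45 203 [0.4 4.1]
  rod top 109 116 0 
  rod top 122 132 23 [0.4 4.6]Traceback (most recent call last):
  File "<stdin>", line 6, in <module>
    return _quantile_unchecked(
        a, q, axis, out, overwrite_input, method, keepdims, weights)
    return _ureduce(a,
                    func=_quantile_ureduce_func,
    ...<5 lines>...
                    overwrite_input=overwrite_input,
                    method=method)
    r = func(a, **kwargs)
    result = _quantile(arr,
                       quantiles=q,
    ...<2 lines>...
                       out=out,
                       weights=wgt)
    slices_having_nans = np.isnan(arr[-1, ...])
                                  ~~~^^^^^^^^^
IndexError: index -1 is out of bounds for axis 0 with size 0
```

The wrist camera reads the rod level and centred, with its top at +4.1 mm near and +4.6 mm far. The grip is within about 1 mm of where it started, and all three plates hang at rod x ≈ 58–108 mm, between the rests. I'm handing the job in.

```bash
python3 -c "
from bench import ctrl
print(ctrl.job_done())"
```

```text
the job is handed in; nothing more can be done
None
```

The three plates hang on the rod between the stand's two V rests, the rod sits level within about 1 mm of its starting place, the gripper is clear, and the job was handed in at about 21 s.

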